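# Dock, lock and check the infrared sensor heads

## Task

The dock was left locked: first turn its lock collar right back to the red open mark. Slide every sensor head on the bench, lens first, under the lips of the seat of its own colour on the dock until it is fully home, and then turn the collar clockwise to its green locked mark, against the stop. Then take the test probe and touch its tip to the dock's brass reference stud, then to the brass test pad of each docked sensor, for a moment each, in the order red, yellow, blue (skip a colour that is not there). Finally put the probe back upright in its holder, leaving the sensors home, the collar locked and the rest of the bench undisturbed.

Things in the scene. Friction and masses are not known exactly. Their poses are not given: they have to be found in the camera images.
- dock: Calibration dock, an aluminium plate 170 (x) x 420 (y) x 10 mm fixed to the bench; position and yaw vary. Origin under its centre. Its +x runs from the open side of the three seats towards their back stops, +y along the row towards the lock collar.
- collar_axis (a point): Fixed point on the collar's vertical axis, on the top face of the dock's plate, 142 mm from the dock's centre along its +y; axes as the dock's.
- collar (a joint): Lock collar: dark steel ring, 60 mm across, 20 mm high, on a vertical axis, with an upright orange pin 42 mm from the axis. Rad: 0 = open (pin towards the dock's -x, red mark), growing clockwise seen from above to 1.4 = locked, at the end stop and green mark (pin nearly towards +y). Starts at 1.1 to 1.4, takes about 2.5 N at the pin, stays where it is left.
- ref_stud (a point): Centre of the top of the brass reference stud on the dock: 18 mm diameter, standing 12 mm above the plate, beside the collar; 58 mm along +x and 113 mm along +y from the dock's centre. Fixed.
- collar_pin (a point): Centre of the collar's orange upright pin: round, 19 mm diameter, free from 16 mm below this point (top of the ring) to 18 mm above it. Turns with the collar.
- sensor_red: Red sensor head (may be absent), about 220 g. Origin under the centre of its red foot, 50 (x) x 56 (y) x 8 mm; x along the steel barrel (25 mm diameter, x -18 to 46 mm) to the lens. Grip across y on the aluminium clamp block 30 (x) x 32 (y) x 34 mm, centred at x 4, z 55 mm, on a post 24 x 18 mm. Black terminal block 24 x 24 mm behind the foot (x -49 to -25), 23 mm high.
- pad_red (a point): Centre of the brass test pad, 18 mm diameter, on top of the red sensor's terminal block: 39 mm behind (-x of) the sensor's origin and 23 mm above its underside. Open to above.
- seat_red: Undercut seat with red lips and back stop (order in the row varies, 85 mm apart). Origin on the plate's top, mid-mouth; axes as the dock's. Side walls 59 mm apart, 11 mm clear height; lips overhang 8 mm from each wall (43 mm open between), tops 15 mm up, x 0 to 60; back stop face at x 60, 15 mm high; flared guides to x -14, 67 mm wide. Open only on its -x side.
- home_red (a point): Where the red sensor's origin is when fully home: 35 mm in (+x) from the mouth of the red seat, on the plate's top (10 mm above the bench); axes as the dock's, sensor's x along +x (lens first). Bare plate runs from 35 to 120 mm before this point, so a sensor can be set down there and slid in.
- sensor_yellow: Yellow sensor head (may be absent), about 220 g. Origin under the centre of its yellow foot, 50 (x) x 56 (y) x 8 mm; x along the steel barrel (25 mm diameter, x -18 to 46 mm) to the lens. Grip across y on the aluminium clamp block 30 (x) x 32 (y) x 34 mm, centred at x 4, z 55 mm, on a post 24 x 18 mm. Black terminal block 24 x 24 mm behind the foot (x -49 to -25), 23 mm high.
- pad_yellow (a point): Centre of the brass test pad, 18 mm diameter, on top of the yellow sensor's terminal block: 39 mm behind (-x of) the sensor's origin and 23 mm above its underside. Open to above.
- seat_yellow: Undercut seat with yellow lips and back stop (order in the row varies, 85 mm apart). Origin on the plate's top, mid-mouth; axes as the dock's. Side walls 59 mm apart, 11 mm clear height; lips overhang 8 mm from each wall (43 mm open between), tops 15 mm up, x 0 to 60; back stop face at x 60, 15 mm high; flared guides to x -14, 67 mm wide. Open only on its -x side.
- home_yellow (a point): Where the yellow sensor's origin is when fully home: 35 mm in (+x) from the mouth of the yellow seat, on the plate's top (10 mm above the bench); axes as the dock's, sensor's x along +x (lens first). Bare plate runs from 35 to 120 mm before this point, so a sensor can be set down there and slid in.
- sensor_blue: Blue sensor head (may be absent), about 220 g. Origin under the centre of its blue foot, 50 (x) x 56 (y) x 8 mm; x along the steel barrel (25 mm diameter, x -18 to 46 mm) to the lens. Grip across y on the aluminium clamp block 30 (x) x 32 (y) x 34 mm, centred at x 4, z 55 mm, on a post 24 x 18 mm. Black terminal block 24 x 24 mm behind the foot (x -49 to -25), 23 mm high.
- pad_blue (a point): Centre of the brass test pad, 18 mm diameter, on top of the blue sensor's terminal block: 39 mm behind (-x of) the sensor's origin and 23 mm above its underside. Open to above.
- seat_blue: Undercut seat with blue lips and back stop (order in the row varies, 85 mm apart). Origin on the plate's top, mid-mouth; axes as the dock's. Side walls 59 mm apart, 11 mm clear height; lips overhang 8 mm from each wall (43 mm open between), tops 15 mm up, x 0 to 60; back stop face at x 60, 15 mm high; flared guides to x -14, 67 mm wide. Open only on its -x side.
- home_blue (a point): Where the blue sensor's origin is when fully home: 35 mm in (+x) from the mouth of the blue seat, on the plate's top (10 mm above the bench); axes as the dock's, sensor's x along +x (lens first). Bare plate runs from 35 to 120 mm before this point, so a sensor can be set down there and slid in.
- probe: Hand test probe, 60 g, white grip with steel stem, upright in its holder at first. Origin at its tip, z up along it: stem of 12 mm diameter with a 12 mm long tapered point, flange of 28 mm diameter from 50 to 58 mm, round white grip of 20 mm diameter from 58 to 103 mm above the tip.
- probe_tip (a point): The tip of the probe's steel point (4 mm across).
- holder_hole0 (a point): Centre of the mouth of the probe holder's hole, on top of the black holder block 56 x 56 x 55 mm fixed to the bench. The hole, 18 mm diameter, goes right through; in place, the probe's flange rests on the block with the tip 50 mm below this point.
- lens_cap: Small black disc, 34 mm diameter, 12 mm high, lying among the sensor heads, a bystander; origin under its centre.
- spacer_ring: Flat brass ring, 48 mm outside, 30 mm inside, 10 mm high, lying beyond the sensor heads, a bystander; origin under its centre.
Mind the look-alikes: they are no part of the job. Leave any purple or turquoise look-alike of the sensor_red alone.

How it is judged:
On the way, in this order (a step that is already met when the one before it is completed fails the run):
1. the collar is turned back to its open mark (value of joint collar below 0.15 rad), for 0.2 s.
2. every sensor head present is fully home in the seat of its colour, the collar still open (distance between sensor_red and home_red below 0.005 m and angle between the x axis of sensor_red and the x axis of home_red, either way round below 0.08 rad and angle between each of sensor_red, sensor_yellow, sensor_blue's own z axis and vertical below 0.08 rad and distance between sensor_yellow and home_yellow below 0.005 m and angle between the x axis of sensor_yellow and the x axis of home_yellow, either way round below 0.08 rad and distance between sensor_blue and home_blue below 0.005 m and angle between the x axis of sensor_blue and the x axis of home_blue, either way round below 0.08 rad and value of joint collar below 0.35 rad), for 0.3 s.
3. the collar is turned to its locked mark with all the sensors home (distance between sensor_red and home_red below 0.005 m and angle between the x axis of sensor_red and the x axis of home_red, either way round below 0.08 rad and angle between each of sensor_red, sensor_yellow, sensor_blue's own z axis and vertical below 0.08 rad and distance between sensor_yellow and home_yellow below 0.005 m and angle between the x axis of sensor_yellow and the x axis of home_yellow, either way round below 0.08 rad and distance between sensor_blue and home_blue below 0.005 m and angle between the x axis of sensor_blue and the x axis of home_blue, either way round below 0.08 rad and value of joint collar above 1.28 rad), for 0.2 s.
4. the probe's tip touches the reference stud (distance between probe_tip and ref_stud below 0.008 m and contact force between probe and dock above 0.2 N), for 0.1 s.
5. the probe's tip touches the red sensor's test pad (distance between probe_tip and pad_red below 0.008 m and contact force between probe and sensor_red above 0.2 N), for 0.1 s.
6. the probe's tip touches the yellow sensor's test pad (distance between probe_tip and pad_yellow below 0.008 m and contact force between probe and sensor_yellow above 0.2 N), for 0.1 s.
7. the probe's tip touches the blue sensor's test pad (distance between probe_tip and pad_blue below 0.008 m and contact force between probe and sensor_blue above 0.2 N), for 0.1 s.
At the end, for the whole second after the job is handed in: Every sensor head present within 5 mm of home in its own colour's seat, level and square to it (0.08 rad), collar within 0.12 rad of locked, probe upright in its holder with its flange down (within 6 mm of full depth), all at rest (all of step 3 and linear speed of each of sensor_red, sensor_yellow, sensor_blue, probe below 0.02 m/s and horizontal distance between probe_tip and holder_hole0 below 0.012 m and z of probe_tip in the frame of holder_hole0 below -0.044 m and angle between probe's own z axis and vertical below 0.2 rad); the robot touches nothing.
It fails at once if the lens cap is disturbed (moved more than 6 cm) (distance of lens_cap from where it was at the start of the episode above 0.06 m).
It fails at once if the spacer ring is disturbed (moved more than 6 cm) (distance of spacer_ring from where it was at the start of the episode above 0.06 m).
Of sensor_red, sensor_yellow, sensor_blue only 2 to 3 are there at a start; the rules pass over those that are not, and their reading is None.
At some moment in a run one of sensor_red, sensor_yellow, sensor_blue may be knocked a few centimetres aside while the robot is not near it.
It also fails if it takes over 210 s, if anything falls off the work surface, if the arm or the gripper's body presses on something with over 40 N, if the wrist force passes 120 N, or if a joint passes its speed limit or range.

## Robot

A 6-joint arm with a two-finger parallel gripper is mounted at the origin on the work surface. World frame = base frame: x ahead of the robot, y to its left, z up, the work surface at z = 0. Lengths are in m, angles in rad, forces in N, time in s.
With the tool pointing down it reaches from about 0.225 to 0.875 m from the base axis. Payload 3.4 kg.
Tool frame: the origin (TCP) lies between the finger pads; the fingertips stand 11 mm ahead of it and the grasp point (between the pads) lies 8 mm behind it; z points along the fingers, y is the line along which they close (so a half turn about z gives the same grasp; the last joint's range is limited). The gripper opens to 85 mm and grips with 20 to 120 N. Pads are 22 mm wide; open, the fingers measure 114 mm over their backs; the gripper's body (76 mm by 85 mm) begins 54 mm behind the grasp point. The pads swing forward as they close: fully open they stand 13 mm farther back than shut.
Start: joints at [-1.332, 0.276, 1.505, -0, 1.361, -0.121], TCP at [0.202, -0.538, 0.219] pointing down, gripper open.
Joint ranges: [-2.89, 2.89], [-0.75, 2.08], [0.22, 2.7], [-1.18, 4.32], [0.11, 2.71], [-2.7, 2.7]. Speed limits (rad/s): [2.57, 2.57, 3.14, 3.14, 3.14, 3.14].

## Interface

Orientations are given as a unit quaternion [w, x, y, z].
In Python, from rig import sensors, eyes, manip gives the robot as it stands.
- The arm moves only by the tool drive_tool, never from a script. Its argument "deltas" is a list of rows, each an object with "linear": the shift along the world's x, y, z in mm, a list of three; "twist": the turn about the world's z in degrees; "claw": the opening, from 0 (shut) to 1 (fully open). In form: [{"linear": [tx, ty, tz], "twist": twist, "claw": claw}, ...]. A call has 1 to 12 rows; each row is the pose to reach, as a shift and turn from the pose commanded when the call began; what a row does not reach only later rows make up. A row lasts 1/12 s, in which the tool goes at most 41.7 mm and 7.16 degrees, less where a joint would pass 70% of its speed; a pose out of reach is approached as far as the arm can. A call with a gripper value outside its range is refused whole. The fingers move at their own pace and stop on an object; "squeeze" is the grip in N (left out, the last holds). Time passes only in rows, so rows that repeat a pose let the fingers close. It gives the time, the measured TCP pose, the force, the opening and the grip force at its end, in the units of the state.
- sensors.get_state(): the state, without advancing time (a new reading comes with each control period).
- eyes.get_image(name): name is "side" or "top" or "wrist"; returns the picture (420x560x3 uint8, red, green, blue); there is no depth.
- eyes.camera_model(name): a dict with "intrinsics" (3x3 intrinsics, pixels), "R" (3x3) and "t" (3): a world point X has camera coordinates R X + t. Camera axes: x right, y down, z forward; pixel columns grow to the right and rows downward; lengths in m; the calibration is good to about 2 mm. A picture is of the moment at which its call begins: read the wrist's pose just before it. camera_model takes no time and is no camera call; for the wrist camera it gives the pose at the moment of the call.
- manip.sign_off(): hands the job in; it is judged then, once.
The state is a dict: "clock": time; "qpos": joint angles; "qd": joint speeds; "effort": joint torques, N m; "position": TCP position; "ee_rot": TCP orientation; "contact_force": force on the tool from outside, world axes, zero at the start; "moment": the same for the moment, N m; "width": finger opening in m; "gripper_force": force on a finger pad.
Only numpy, scipy, OpenCV 4.12 (cv2) and the standard library are available. Lean on these libraries where they do the work, as an engineer would, in place of code of your own. Each camera call takes 0.05 s, during which the arm holds its last target. There are 200 camera calls.

## Working session

There is one attempt and no reset: what is moved stays moved. The work goes in short steps, Python scripts to look and compute and a tool call to move; the robot and the scene stay as the last step left them, time stands still between calls to the robot, and variables do not carry over. Pictures are saved under pics/ and viewed, at most 14 in all, crops included, and the job is handed in when it is done.

Besides the shell and the picture viewer there is one more tool, called after ">>>" as name(argument=value, ...), one argument or row to a line, values as JSON. drive_tool: Moves the arm, as the interface text tells. Its arguments: {"type":"object","properties":{"deltas":{"type":"array","items":{"type":"object","properties":{"linear":{"type":"array","items":{"type":"number"}},"twist":{"type":"number"},"claw":{"type":"number"}}}},"squeeze":{"type":"number"}},"required":["deltas"]}

```bash
mkdir -p pics; ls; cat > h.py <<'E'
import numpy as np, cv2
from rig import sensors, eyes, manip
def snap(n,f):
    im=eyes.get_image(n); cv2.imwrite('pics/'+f,im[:,:,::-1]); return im
def cam(n):
    m=eyes.camera_model(n); return [np.array(m[k],float) for k in('intrinsics','R','t')]
def ray(n,uv,z,c=None):
    K,R,t=c or cam(n); d=R.T@np.linalg.inv(K)@np.array([uv[0],uv[1],1.]); o=-R.T@t
    return o+d*(z-o[2])/d[2]
def proj(n,X,c=None):
    K,R,t=c or cam(n); p=K@(R@np.array(X,float)+t); return p[:2]/p[2]
E
python3 - <<'E'
from h import *
for n in('top','side'):
    snap(n,n+'0.png'); K,R,t=cam(n); print(n,K.tolist(),(-R.T@t).round(3),R[2].round(3))
s=sensors.get_state(); print(s)
E
```

```text
pics
top [[454.0199488637555, 0.0, 280.81661218529916], [0.0, 454.0199488637555, 204.99269932460118], [0.0, 0.0, 1.0]] [0.369 0.103 1.019] [ 0.177 -0.028 -0.984]
side [[488.68058356512097, 0.0, 283.5087130184882], [0.0, 488.68058356512097, 214.72611785471028], [0.0, 0.0, 1.0]] [0.305 1.016 1.069] [ 0.175 -0.665 -0.726]
{'clock': 0.1, 'qpos': array([-1.33198307e+00,  2.76521799e-01,  1.50602318e+00, -8.83970722e-06,
        1.36067935e+00, -1.21000760e-01]), 'qd': array([ 0.00015411, -0.00016868, -0.00340525, -0.00170121, -0.00088363,
        0.00035863]), 'effort': array([ 1.62722874e-03, -4.17698622e+01, -2.46404260e+01,  6.30248041e-05,
        5.80124746e-03,  6.18817296e-06]), 'position': array([ 0.20233188, -0.53770016,  0.21862526]), 'ee_rot': array([-8.14170197e-04,  9.83859844e-01,  1.78938933e-01, -5.23446621e-05]), 'contact_force': array([-0.09936788,  0.57246308, -0.3261347 ]), 'moment': array([-0.00957241,  0.01491715,  0.04779218]), 'gripper_force': 0.0, 'width': 0.08555461390226271}
```

View pics/top0.png

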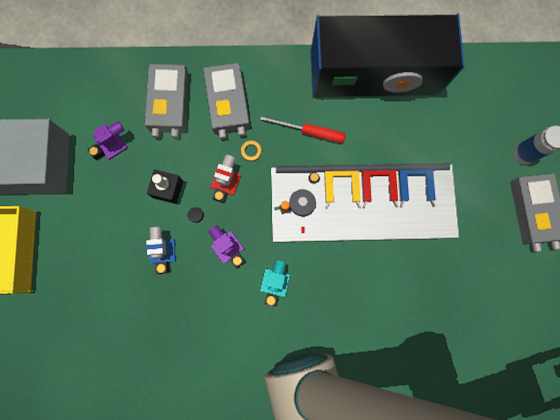

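View pics/side0.png

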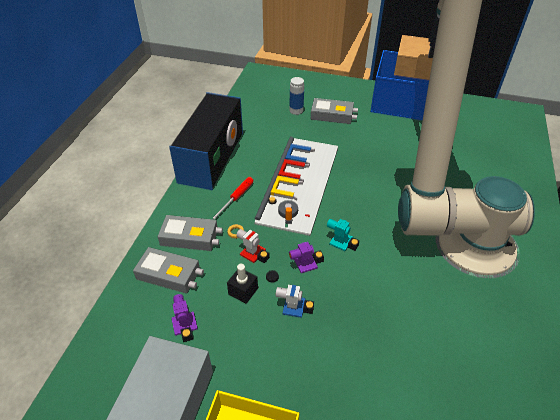

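Dock at about (365,203) in the top view. Candidates: red sensor (225,178), blue sensor (158,248). Look-alikes: purple (108,142) and (227,245), turquoise (275,280). No yellow sensor is seen. The probe is at (162,183), the lens cap at (195,214) and the ring at (251,150). Next come the close crops.

```bash
python3 - <<'E'
from h import *
im=cv2.imread('pics/top0.png')
a=cv2.resize(im[155:250,262:466],None,fx=3.9,fy=3.9,interpolation=cv2.INTER_CUBIC)[:370]
b=cv2.resize(im[145:275,140:290],None,fx=4,fy=4,interpolation=cv2.INTER_CUBIC)
cv2.imwrite('pics/dock.png',a); cv2.imwrite('pics/sens.png',b)
E
```

```text
(no output)
```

View pics/dock.png

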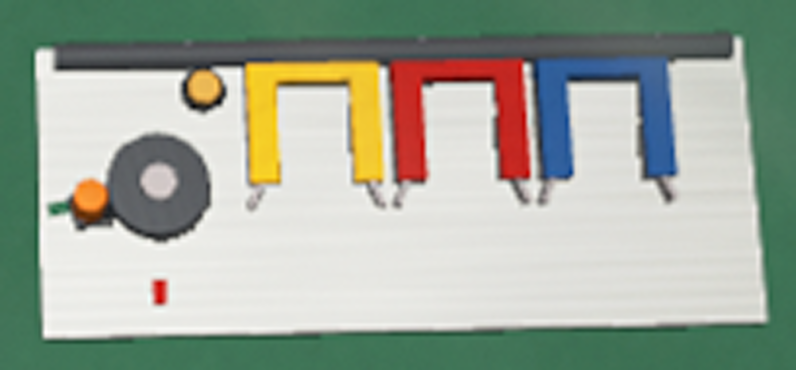

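View pics/sens.png

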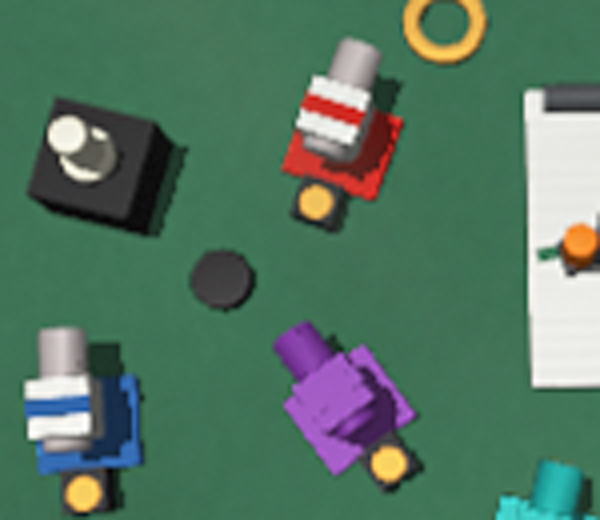

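```bash
cat > fit.py <<'E'
from h import *
from scipy.optimize import least_squares
def fit(name,feats,x0,c=None):
    c=c or cam(name)
    def r(p):
        C,S=np.cos(p[2]),np.sin(p[2])
        return np.concatenate([proj(name,[p[0]+C*a-S*b,p[1]+S*a+C*b,z],c)-uv for (a,b,z),uv in feats])
    s=least_squares(r,x0,x_scale=[.1,.1,.1]); return s.x,r(s.x).reshape(-1,2)
E
python3 - <<'E'
from fit import *
D=lambda u,v:np.array([(u+.5)/3.9-.5+262,(v+.5)/3.9-.5+155])
S=lambda u,v:np.array([(u+.5)/4-.5+140,(v+.5)/4-.5+145])
f=[((.085,.21,.01),D(37,50)),((.085,-.21,.01),D(742,38)),((-.085,-.21,.01),D(767,321)),((-.085,.21,.01),D(44,339)),
 ((.058,.113,.022),D(203,87)),((0,.142,.03),D(158,184))]
p,r=fit('top',f,[.4,-.1,0]); print('dock',p.round(4),r.round(1).tolist())
C,s=np.cos(p[2]),np.sin(p[2]);R=np.array([[C,-s],[s,C]])
loc=lambda X:R.T@(X[:2]-p[:2])
for n,q in dict(y=[(249,183),(281,182),(352,182),(384,179)],r=[(396,182),(427,180),(498,180),(531,177)],b=[(540,179),(573,178),(645,178),(678,175)]).items():
    print(n,[loc(ray('top',D(*k),.025)).round(4).tolist() for k in q])
q=loc(ray('top',D(90,198),.064));print('pin',q, 'rad',np.hypot(q[0],q[1]-.142),'ang',np.arctan2(q[1]-.142,-q[0]))
def sens(n,fo,pad,x0):
    f=[((-.025,.028,.008),S(*fo[0])),((-.025,-.028,.008),S(*fo[1])),((.025,-.028,.008),S(*fo[2])),((-.039,0,.023),S(*pad))]
    p,r=fit('top',f,x0);print(n,p.round(4),r.round(1).tolist())
sens('red',[(283,170),(376,200),(405,118)],(316,201),[.4,.2,0])
sens('blue',[(38,473),(143,466),(135,375)],(85,493),[.3,.3,0])
f=[((.028,.028,.055),S(58,98)),((.028,-.028,.055),S(160,122)),((-.028,-.028,.055),S(128,218)),((-.028,.028,.055),S(28,195))]
p,r=fit('top',f,[.4,.3,0]);print('holder',p.round(4),r.round(1).tolist()); print('probe top',ray('top',S(67,134),.108))
print('cap',ray('top',S(222,279),.012),'ring',ray('top',S(446,22),.01))
E
```

```text
dock [ 5.536e-01 -1.154e-01 -5.000e-04] [[-0.4, 0.1], [-0.0, -0.2], [0.5, 0.2], [-0.5, -0.0], [0.2, -0.0], [0.1, -0.1]]
y [[0.0002, 0.0896], [0.0004, 0.0712], [-0.0005, 0.0303], [0.0009, 0.0118]]
r [[-0.001, 0.0049], [-0.0002, -0.013], [-0.0011, -0.0541], [0.0003, -0.0733]]
b [[-0.001, -0.0784], [-0.0008, -0.0976], [-0.0017, -0.1394], [-0.0004, -0.1587]]
pin [-0.01355484  0.18244521] rad 0.04265616857378353 ang 1.2474200520025167
red [ 0.6107  0.1983 -0.3463] [[-0.2, -0.3], [-0.1, -0.1], [-0.1, 0.1], [0.4, 0.2]]
blue [0.4546 0.3399 0.0664] [[0.2, 0.3], [-0.5, -0.3], [0.4, -0.1], [-0.1, 0.2]]
holder [ 0.5942  0.3288 -0.2693] [[0.2, -0.3], [-0.5, -0.1], [0.2, 0.4], [0.1, -0.1]]
probe top [0.594729   0.33012193 0.108     ]
cap [0.53339925 0.26609857 0.012     ] ring [0.68096476 0.13891024 0.01      ]
```

Matches the sizes: residuals are 0.5 px or less and the pin radius is 42.7 mm. Dock (0.554,-0.115), yaw about 0, collar about 1.25 rad. Red (0.611,0.198,-0.35), blue (0.455,0.340,0.07). I'm going over the pin.

>>> drive_tool(
  deltas=[
    {"linear": [338,605,-60],"twist": -20.6,"claw": 0.6},
    {"linear": [338,605,-60],"twist": -20.6,"claw": 0.6},
    {"linear": [338,605,-60],"twist": -20.6,"claw": 0.6},
    {"linear": [338,605,-60],"twist": -20.6,"claw": 0.6},
    {"linear": [338,605,-60],"twist": -20.6,"claw": 0.6},
    {"linear": [338,605,-60],"twist": -20.6,"claw": 0.6},
    {"linear": [338,605,-60],"twist": -20.6,"claw": 0.6},
    {"linear": [338,605,-60],"twist": -20.6,"claw": 0.6},
    {"linear": [338,605,-60],"twist": -20.6,"claw": 0.6},
    {"linear": [338,605,-60],"twist": -20.6,"claw": 0.6},
    {"linear": [338,605,-60],"twist": -20.6,"claw": 0.6},
    {"linear": [338,605,-60],"twist": -20.6,"claw": 0.6},
  ],
  squeeze=40,
)

```text
clock: 1.1
position: [0.4457, -0.1013, 0.176]
ee_rot: [0.0, 1.0, 0.0, -0.0]
contact_force: [0.7, -1.2, 0.1]
width: 0.0512
gripper_force: 0.0
```

>>> drive_tool(
  deltas=[
    {"linear": [90,160,-16],"twist": 0,"claw": 0.6},
    {"linear": [90,160,-16],"twist": 0,"claw": 0.6},
    {"linear": [90,160,-16],"twist": 0,"claw": 0.6},
    {"linear": [90,160,-16],"twist": 0,"claw": 0.6},
    {"linear": [90,160,-16],"twist": 0,"claw": 0.6},
    {"linear": [90,160,-16],"twist": 0,"claw": 0.6},
    {"linear": [90,160,-16],"twist": 0,"claw": 0.6},
    {"linear": [90,160,-16],"twist": 0,"claw": 0.6},
  ],
)

```text
clock: 1.77
position: [0.5345, 0.056, 0.1599]
ee_rot: [0.0, 1.0, 0.0, -0.001]
contact_force: [0.3, -0.2, 0.7]
width: 0.0514
gripper_force: 0.0
```

```bash
python3 - <<'E'
from h import *
snap('wrist','w1.png'); s=sensors.get_state();print(s['position'],s['ee_rot'])
K,R,t=cam('wrist');print((-R.T@t),R[2]); print('pin',proj('wrist',[.540,.067,.064]),'stud',proj('wrist',[.6116,-.0024,.022]))
E
```

```text
[0.5345413  0.05563305 0.16015041] [ 3.63067089e-04  9.99999725e-01 -3.15445011e-04 -5.64542270e-04]
[0.61904707 0.05576624 0.31373054] [-0.32601647  0.00116188 -0.94536337]
pin [272.18771773 202.36680492] stud [357.11219487 104.20899629]
```

View pics/w1.png

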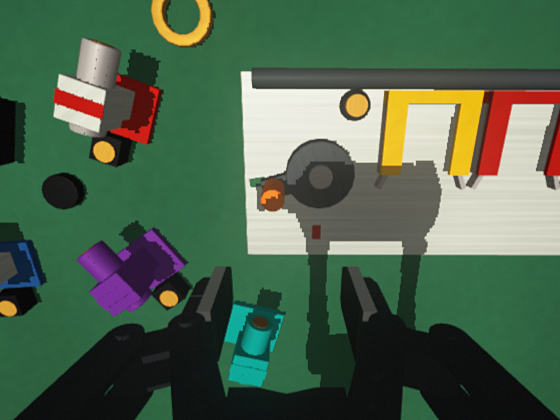

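>>> drive_tool(
  deltas=[
    {"linear": [5.5,11,0],"twist": 0,"claw": 0.6},
    {"linear": [5.5,11,-40],"twist": 0,"claw": 0.6},
    {"linear": [5.5,11,-80],"twist": 0,"claw": 0.6},
    {"linear": [5.5,11,-108],"twist": 0,"claw": 0.6},
    {"linear": [5.5,11,-108],"twist": 0,"claw": 0.6},
    {"linear": [5.5,11,-108],"twist": 0,"claw": 0},
    {"linear": [5.5,11,-108],"twist": 0,"claw": 0},
    {"linear": [5.5,11,-108],"twist": 0,"claw": 0},
    {"linear": [5.5,11,-108],"twist": 0,"claw": 0},
    {"linear": [5.5,11,-108],"twist": 0,"claw": 0},
  ],
)

```text
clock: 2.65
position: [0.5421, 0.0676, 0.054]
ee_rot: [0.0, 1.0, 0.0, 0.002]
contact_force: [0.5, -0.0, -0.2]
width: 0.0001
gripper_force: 0.0
```

```bash
python3 - <<'E'
from h import *
a=snap('wrist','w2.png'); s=sensors.get_state();print(s['position'])
b=snap('side','s2.png'); c=snap('top','t2.png')
print('pin',proj('side',[.540,.067,.064]),proj('top',[.540,.067,.064]))
u,v=map(int,proj('side',[.545,.05,.06])); cr=cv2.resize(b[v-50:v+50,u-60:u+60],(480,400),interpolation=cv2.INTER_CUBIC)
A=np.hstack([cv2.resize(a[:,:,:],(320,400)) if 0 else cv2.resize(a[100:400,160:400],(320,400)),cr]); cv2.imwrite('pics/c2.png',A[:,:,::-1])
E
```

```text
[0.54180263 0.06764181 0.05366893]
pin [288.54346761 208.47110303] [284.72688261 205.44265062]
```

View pics/c2.png

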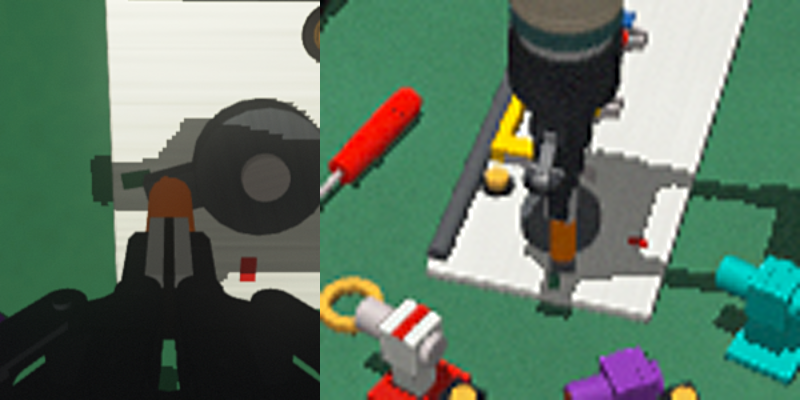

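```bash
python3 - <<'E'
from h import *
for f in('side0','s2','w2','t2'):
    im=cv2.imread(f'pics/{f}.png'); n={'s':'side','w':'wrist','t':'top'}[f[0]]
    h=cv2.cvtColor(im,cv2.COLOR_BGR2HSV); m=cv2.inRange(h,(5,180,60),(16,255,255))
    k,l,st,c=cv2.connectedComponentsWithStats(m)
    e=proj(n,[.541,.067,.045]); 
    for i in range(1,k):
        if st[i,4]>8 and np.hypot(*(c[i]-e))<40: print(f,st[i],c[i].round(1))
for a in(.8,1,1.1,1.25,1.4):
    X=[.5536-.042*np.cos(a),.0266+.042*np.sin(a)]
    print(a,[proj(n,X+[z]).round(1).tolist() for n in('side','wrist') for z in(.030,.064)])
print('tcp tip',[proj(n,[.5418,.0676,z]).round(1).tolist() for n in('side','wrist') for z in(.043,.053)])
E
```

```text
side0 [285 208   7  12  70] [288.3 213.7]
s2 [286 210   6  10  56] [288.4 214.7]
w2 [271 233  35  41 805] [288.  250.3]
0.8 [[294.4, 215.2], [294.7, 207.1], [305.4, 275.7], [308.9, 310.2]]
1 [[291.8, 216.0], [292.1, 207.9], [296.7, 265.8], [298.6, 298.8]]
1.1 [[290.4, 216.2], [290.6, 208.1], [293.2, 260.2], [294.4, 292.3]]
1.25 [[288.3, 216.4], [288.5, 208.3], [289.1, 251.1], [289.5, 281.9]]
1.4 [[286.2, 216.4], [286.3, 208.3], [286.4, 241.5], [286.3, 270.6]]
tcp tip [[287.8, 213.5], [287.8, 211.2], [287.1, 259.2], [287.1, 268.2]]
```

```bash
python3 - <<'E'
import cv2,numpy as np
a=cv2.imread('pics/w2.png')[190:340,215:360]; b=cv2.imread('pics/s2.png')[185:225,270:308]
A=np.hstack([cv2.resize(a,(435,450)),cv2.resize(b,(360,450),interpolation=cv2.INTER_NEAREST)]); cv2.imwrite('pics/c3.png',A)
E
```

```text
(no output)
```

View pics/c3.png

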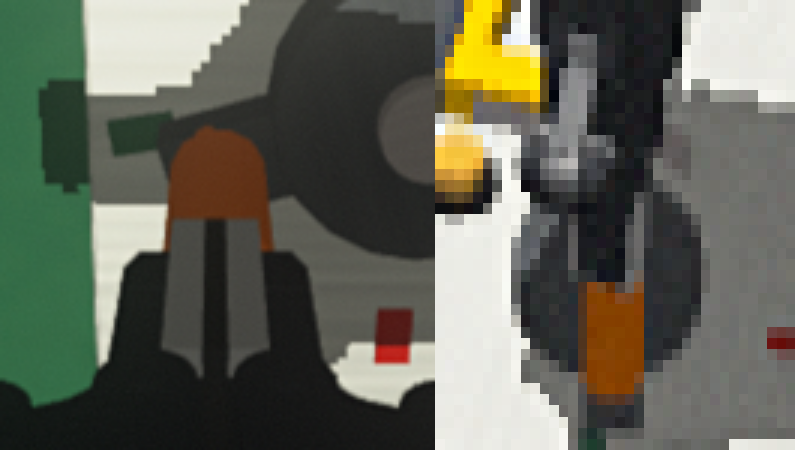

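```bash
python3 - <<'E'
from h import *
K,R,t=cam('wrist'); c=(K,R,t); s=sensors.get_state(); p=s['position']; print(K[0,0],p,s['width'],s['contact_force'])
for x in(.011,0,-.011):
  for z in(-.011,0,.01,.02):
    print(x,z,proj('wrist',p+[x,0,z],c).round(0),[proj('wrist',p+[x,y,z],c).round(0)[0] for y in(.0257,.0145)])
E
```

```text
337.11605718897187 [0.54132491 0.06768385 0.05308458] 0.00020870193524205954 [ 0.16600121  0.0631652  -0.18247381]
0.011 -0.011 [287. 241.] [np.float64(239.0), np.float64(260.0)]
0.011 0 [287. 250.] [np.float64(236.0), np.float64(258.0)]
0.011 0.01 [287. 259.] [np.float64(233.0), np.float64(256.0)]
0.011 0.02 [287. 269.] [np.float64(229.0), np.float64(254.0)]
0 -0.011 [287. 259.] [np.float64(240.0), np.float64(260.0)]
0 0 [287. 269.] [np.float64(237.0), np.float64(259.0)]
0 0.01 [287. 279.] [np.float64(234.0), np.float64(257.0)]
0 0.02 [287. 290.] [np.float64(231.0), np.float64(255.0)]
-0.011 -0.011 [287. 277.] [np.float64(241.0), np.float64(261.0)]
-0.011 0 [287. 288.] [np.float64(238.0), np.float64(259.0)]
-0.011 0.01 [287. 299.] [np.float64(235.0), np.float64(258.0)]
-0.011 0.02 [287. 311.] [np.float64(232.0), np.float64(256.0)]
```

>>> drive_tool(
  deltas=[
    {"linear": [-1,0,0],"twist": 0,"claw": 0.5},
    {"linear": [-1,0,0],"twist": 0,"claw": 0.5},
    {"linear": [-1,0,0],"twist": 0,"claw": 0.5},
    {"linear": [-1,0,-4],"twist": 0,"claw": 0.5},
    {"linear": [-1,0,-8],"twist": 0,"claw": 0.5},
    {"linear": [-1,0,-8],"twist": 0,"claw": 0.5},
    {"linear": [-1,0,-8],"twist": 0,"claw": 0.5},
    {"linear": [-1,0,-8],"twist": 0,"claw": 0},
    {"linear": [-1,0,-8],"twist": 0,"claw": 0},
    {"linear": [-1,0,-8],"twist": 0,"claw": 0},
    {"linear": [-1,0,-8],"twist": 0,"claw": 0},
    {"linear": [-1,0,-8],"twist": 0,"claw": 0},
  ],
)

```text
clock: 3.8
position: [0.54, 0.0672, 0.0445]
ee_rot: [0.0, 1.0, 0.0, 0.0]
contact_force: [-0.3, -2.9, 1.0]
width: 0.0163
gripper_force: 39.1
```

>>> drive_tool(
  deltas=[
    {"linear": [0,0,0],"twist": 0,"claw": 0.5},
    {"linear": [0,0,0],"twist": 0,"claw": 0.5},
    {"linear": [0,0,0],"twist": 0,"claw": 0.5},
    {"linear": [0,0,-4],"twist": 0,"claw": 0.5},
    {"linear": [0,0,-8],"twist": 0,"claw": 0.5},
    {"linear": [0,0,-8],"twist": 0,"claw": 0.5},
    {"linear": [0,0,-8],"twist": 0,"claw": 0.5},
  ],
)

```text
clock: 4.38
position: [0.5395, 0.0678, 0.0358]
ee_rot: [-0.0, 1.0, 0.0, -0.001]
contact_force: [0.0, -0.1, 0.3]
width: 0.0428
gripper_force: 0.0
```

>>> drive_tool(
  deltas=[
    {"linear": [0,0,0],"twist": 0,"claw": 0},
    {"linear": [0,0,0],"twist": 0,"claw": 0},
    {"linear": [0,0,0],"twist": 0,"claw": 0},
    {"linear": [0,0,0],"twist": 0,"claw": 0},
    {"linear": [0,0,0],"twist": 0,"claw": 0},
    {"linear": [0,0,0],"twist": 0,"claw": 0},
  ],
)

```text
clock: 4.88
position: [0.54, 0.0673, 0.0365]
ee_rot: [0.0, 1.0, 0.0, 0.0]
contact_force: [0.2, -2.1, 1.6]
width: 0.0172
gripper_force: 39.2
```

```bash
python3 - <<'E'
from h import *
a=snap('wrist','w4.png')[190:340,215:360]; b=snap('side','s4.png')[185:225,270:308]; s=sensors.get_state();print(s['position'],s['contact_force'],s['width'])
A=np.hstack([cv2.resize(a,(435,450)),cv2.resize(b,(360,450),interpolation=cv2.INTER_NEAREST)]); cv2.imwrite('pics/c4.png',A[:,:,::-1])
E
```

```text
[0.5400459  0.06725165 0.03649795] [-0.0815276  -2.92624333  2.35727677] 0.017126487735177585
```

View pics/c4.png

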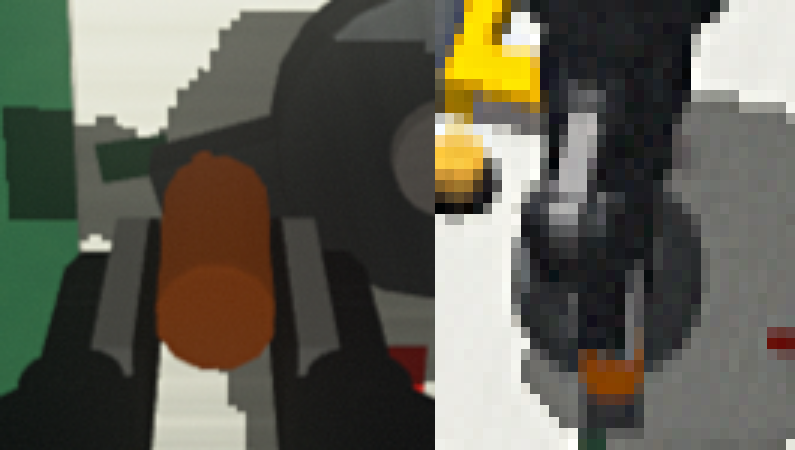

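The pin (217,320 in the crop) is held square between the fingers. The tips sit about 10 mm higher than the nominal offset, so I'll allow for that. Turning the collar open.

>>> drive_tool(
  deltas=[
    {"linear": [-4.8,-2,0],"twist": 0,"claw": 0},
    {"linear": [-9.5,-4.5,0],"twist": 0,"claw": 0},
    {"linear": [-13.7,-7.7,0],"twist": 0,"claw": 0},
    {"linear": [-17.5,-11.3,0],"twist": 0,"claw": 0},
    {"linear": [-20.8,-15.3,0],"twist": 0,"claw": 0},
    {"linear": [-23.7,-19.7,0],"twist": 0,"claw": 0},
    {"linear": [-26,-24.5,0],"twist": 0,"claw": 0},
    {"linear": [-27.5,-29.5,0],"twist": 0,"claw": 0},
    {"linear": [-28.5,-34.7,0],"twist": 0,"claw": 0},
    {"linear": [-28.8,-40,0],"twist": 0,"claw": 0},
    {"linear": [-28.8,-41,0],"twist": 0,"claw": 0},
    {"linear": [-28.8,-41,0],"twist": 0,"claw": 0},
  ],
)

```text
clock: 5.98
position: [0.4997, 0.0321, 0.0361]
ee_rot: [-0.005, 1.0, -0.001, -0.011]
contact_force: [-17.5, 12.5, 21.2]
width: 0.0166
gripper_force: 38.5
```

>>> drive_tool(
  deltas=[
    {"linear": [0,0,0],"twist": 0,"claw": 0},
    {"linear": [0,0,0],"twist": 0,"claw": 0},
    {"linear": [0,0,0],"twist": 0,"claw": 0},
  ],
)

```text
clock: 6.23
position: [0.4996, 0.0321, 0.0361]
ee_rot: [-0.005, 1.0, -0.001, -0.011]
contact_force: [-17.8, 13.2, 20.4]
width: 0.0168
gripper_force: 38.6
```

```bash
python3 - <<'E'
from h import *
a=snap('wrist','w5.png'); b=snap('side','s5.png')[160:260,240:340]; s=sensors.get_state();print(s['position'],s['contact_force'],s['qpos'])
A=np.hstack([cv2.resize(a[150:400,150:400],(400,400)),cv2.resize(b,(400,400),interpolation=cv2.INTER_NEAREST)]); cv2.imwrite('pics/c5.png',A[:,:,::-1])
E
```

```text
[0.49967652 0.03208698 0.03606907] [-17.43727578  12.19433973  21.45433261] [-0.08056987  0.35343954  1.90937703  0.00948681  0.90051004  1.48527328]
```

View pics/c5.png

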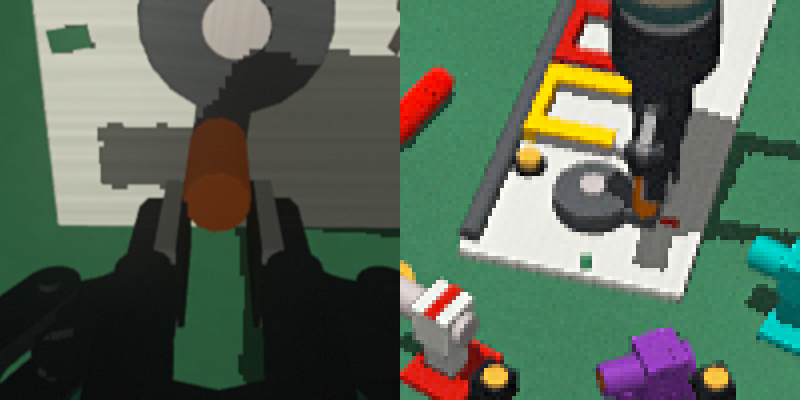

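>>> drive_tool(
  deltas=[
    {"linear": [0,0,0],"twist": 0,"claw": 0.5},
    {"linear": [0,0,0],"twist": 0,"claw": 0.5},
    {"linear": [0,0,0],"twist": 0,"claw": 0.5},
    {"linear": [0,0,0],"twist": 0,"claw": 0.5},
  ],
)

```text
clock: 6.67
position: [0.5117, 0.0266, 0.0363]
ee_rot: [-0.0, 1.0, -0.0, 0.0]
contact_force: [0.6, -0.6, -0.8]
width: 0.0427
gripper_force: 0.0
```

```bash
cat > pin.py <<'E'
from fit import *
def pin():
    im=eyes.get_image('wrist'); c=cam('wrist')
    m=cv2.inRange(cv2.cvtColor(im,cv2.COLOR_RGB2HSV),(5,170,50),(16,255,255))
    k,l,st,ce=cv2.connectedComponentsWithStats(m)
    ax=np.array([.5536,.0266]); best=min(np.arange(-.3,1.5,.01),key=lambda a:min([np.hypot(*(ce[i]-proj('wrist',[ax[0]-.042*np.cos(a),ax[1]+.042*np.sin(a),.050],c)))for i in range(1,k) if st[i,4]>150]+[999]))
    X=[ax[0]-.042*np.cos(best),ax[1]+.042*np.sin(best),.05]
    i=max(range(1,k),key=lambda i:st[i,4]); print('angle',best,'blob',st[i],ce[i],'pred',proj('wrist',X,c))
E
python3 - <<'E'
from pin import *
pin(); s=sensors.get_state(); print(s['position'],s['contact_force'],s['width'])
E
```

```text
angle 0.1300000000000004 blob [ 255  245   41   71 2389] [275.56885726 281.23064044] pred [275.32845117 282.7434378 ]
[0.51165857 0.02653257 0.0362534 ] [ 0.26666489 -0.47457111  0.35588308] 0.042701725759051845
```

>>> drive_tool(
  deltas=[
    {"linear": [0,-1,0],"twist": 0,"claw": 0.15},
    {"linear": [0,-1,0],"twist": 0,"claw": 0.15},
    {"linear": [0,-1,0],"twist": 0,"claw": 0.15},
    {"linear": [0,-1,0],"twist": 0,"claw": 0.15},
    {"linear": [0,-1,0],"twist": 0,"claw": 0.15},
    {"linear": [0,-1,0],"twist": 0,"claw": 0.15},
  ],
  squeeze=30,
)

```text
clock: 7.22
position: [0.5109, 0.0269, 0.0364]
ee_rot: [-0.001, 1.0, -0.001, -0.0]
contact_force: [-0.6, 5.4, 3.1]
width: 0.0174
gripper_force: 29.2
```

>>> drive_tool(
  deltas=[
    {"linear": [0,0,0],"twist": 0,"claw": 0.5},
    {"linear": [0,0,0],"twist": 0,"claw": 0.5},
    {"linear": [0,0,0],"twist": 0,"claw": 0.5},
    {"linear": [0,0,0],"twist": 0,"claw": 0.5},
  ],
)

```text
clock: 7.55
position: [0.5113, 0.0252, 0.0363]
ee_rot: [0.0, 1.0, 0.0, 0.0]
contact_force: [-0.2, -1.3, -0.4]
width: 0.0425
gripper_force: 0.0
```

```bash
python3 - <<'E'
from pin import *
pin(); s=sensors.get_state(); print(s['position'],s['contact_force'],s['width'])
E
```

```text
angle 0.020000000000000295 blob [ 262  245   42   71 2407] [282.87910262 281.04486913] pred [282.50859145 282.58879533]
[0.51125434 0.02531069 0.03623667] [-0.05662545  0.83660688  0.90990345] 0.04274506645152889
```

>>> drive_tool(
  deltas=[
    {"linear": [0,0,40],"twist": 0,"claw": 0.6},
    {"linear": [0,0,80],"twist": 0,"claw": 1},
    {"linear": [30,40,110],"twist": 0,"claw": 1},
    {"linear": [60,80,130],"twist": -7,"claw": 1},
    {"linear": [80,120,130],"twist": -14,"claw": 1},
    {"linear": [103,172,130],"twist": -19.8,"claw": 1},
    {"linear": [103,172,130],"twist": -19.8,"claw": 1},
    {"linear": [103,172,130],"twist": -19.8,"claw": 1},
    {"linear": [103,172,130],"twist": -19.8,"claw": 1},
    {"linear": [103,172,130],"twist": -19.8,"claw": 1},
  ],
)

```text
clock: 8.43
position: [0.6134, 0.1972, 0.1656]
ee_rot: [0.001, 0.985, -0.171, -0.001]
contact_force: [-0.7, 0.5, -0.3]
width: 0.085
gripper_force: 0.0
```

```bash
python3 - <<'E'
from fit import *
im=snap('wrist','w6.png'); c=cam('wrist'); s=sensors.get_state(); print(s['position'],s['ee_rot'])
h=cv2.cvtColor(im,cv2.COLOR_RGB2HSV)
m=cv2.inRange(h,(0,170,60),(4,255,255))|cv2.inRange(h,(175,170,60),(180,255,255))
k,l,st,ce=cv2.connectedComponentsWithStats(m)
for i in range(1,k):
    if st[i,4]>100: print('red',st[i],ce[i].round(0))
p=[.6107,.1983,-.3463]; C,S=np.cos(p[2]),np.sin(p[2]); P=lambda a,b,z:proj('wrist',[p[0]+C*a-S*b,p[1]+S*a+C*b,z],c)
o=im[:,:,::-1].copy()
for q in[(-.025,.028,.008),(-.025,-.028,.008),(.025,-.028,.008),(.025,.028,.008),(-.039,0,.023),(-.011,.016,.072),(.019,.016,.072),(.019,-.016,.072),(-.011,-.016,.072)]:
    cv2.drawMarker(o,tuple(int(v) for v in P(*q)),(0,255,0),cv2.MARKER_CROSS,9,1)
cv2.imwrite('pics/o6.png',o)
E
```

```text
[0.61318795 0.19649313 0.16570284] [ 8.63058754e-04  9.85114062e-01 -1.71897955e-01 -7.95902053e-04]
red [ 256  167   59   50 1332] [286. 195.]
```

View pics/o6.png

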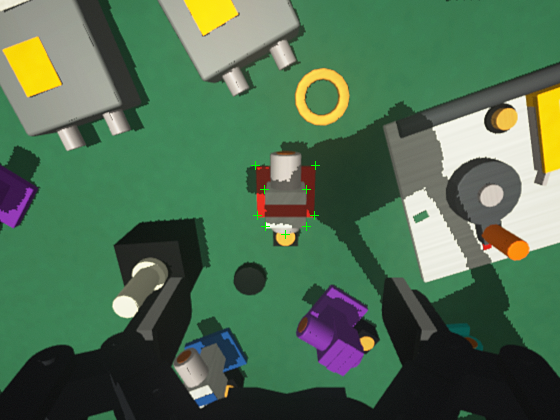

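The crosses fall on the red foot, the block and the pad (286,195), so red has not moved. Grasping.

>>> drive_tool(
  deltas=[
    {"linear": [1,0.5,-40],"twist": 0,"claw": 1},
    {"linear": [1,0.5,-80],"twist": 0,"claw": 1},
    {"linear": [1,0.5,-110],"twist": 0,"claw": 1},
    {"linear": [1,0.5,-124],"twist": 0,"claw": 1},
    {"linear": [1,0.5,-124],"twist": 0,"claw": 1},
    {"linear": [1,0.5,-124],"twist": 0,"claw": 0},
    {"linear": [1,0.5,-124],"twist": 0,"claw": 0},
    {"linear": [1,0.5,-124],"twist": 0,"claw": 0},
    {"linear": [1,0.5,-124],"twist": 0,"claw": 0},
    {"linear": [1,0.5,-124],"twist": 0,"claw": 0},
    {"linear": [1,0.5,-124],"twist": 0,"claw": 0},
  ],
  squeeze=60,
)

```text
clock: 9.4
position: [0.6161, 0.198, 0.0443]
ee_rot: [-0.0, 0.985, -0.172, 0.001]
contact_force: [-1.5, -1.3, 6.0]
width: 0.031
gripper_force: 59.8
```

>>> drive_tool(
  deltas=[
    {"linear": [0,0,35],"twist": 0,"claw": 0},
    {"linear": [0,0,70],"twist": 0,"claw": 0},
    {"linear": [0,0,100],"twist": 0,"claw": 0},
    {"linear": [-10,-35,100],"twist": 5,"claw": 0},
    {"linear": [-20,-70,100],"twist": 10,"claw": 0},
    {"linear": [-30,-105,100],"twist": 15,"claw": 0},
    {"linear": [-40,-140,100],"twist": 19.8,"claw": 0},
    {"linear": [-50,-175,100],"twist": 19.8,"claw": 0},
    {"linear": [-60,-210,100],"twist": 19.8,"claw": 0},
    {"linear": [-70,-245,100],"twist": 19.8,"claw": 0},
    {"linear": [-80,-280,100],"twist": 19.8,"claw": 0},
    {"linear": [-90,-315,100],"twist": 19.8,"claw": 0},
  ],
)

```text
clock: 10.4
position: [0.5242, -0.1181, 0.1424]
ee_rot: [0.0, 1.0, 0.0, 0.0]
contact_force: [0.4, -0.7, -2.0]
width: 0.0306
gripper_force: 60.7
```

>>> drive_tool(
  deltas=[
    {"linear": [-8.6,-31.5,0],"twist": 0,"claw": 0},
    {"linear": [-8.6,-31.5,-30],"twist": 0,"claw": 0},
    {"linear": [-8.6,-31.5,-60],"twist": 0,"claw": 0},
    {"linear": [-8.6,-31.5,-75],"twist": 0,"claw": 0},
    {"linear": [-8.6,-31.5,-75],"twist": 0,"claw": 0},
    {"linear": [-8.6,-31.5,-75],"twist": 0,"claw": 0},
    {"linear": [-8.6,-31.5,-75],"twist": 0,"claw": 0},
  ],
)

```text
clock: 10.98
position: [0.5176, -0.1486, 0.0684]
ee_rot: [0.0, 1.0, 0.0, 0.001]
contact_force: [1.0, -0.5, -1.5]
width: 0.0299
gripper_force: 60.8
```

```bash
python3 - <<'E'
from fit import *
c=cam('wrist');im=snap('wrist','w7.png');  s=sensors.get_state(); print(s['position'],s['ee_rot'],s['width'],s['contact_force'])
P=lambda p,a,b,z:tuple(int(round(v)) for v in proj('wrist',[p[0]+a,p[1]+b,z],c))
o=im[:,:,::-1].copy()
t=s['position']; p=[t[0]-.0052,t[1]]; z0=t[2]-.0443
for q in[(-.025,.028,.008),(-.025,-.028,.008),(.025,-.028,.008),(.025,.028,.008),(.046,0,.055),(-.039,0,.023),(-.011,.016,.072),(.019,.016,.072),(.019,-.016,.072),(-.011,-.016,.072)]:
    cv2.drawMarker(o,P(p,q[0],q[1],q[2]+z0),(0,255,0),cv2.MARKER_CROSS,9,1)
p=[.5536,-.1494]
for q in [(0,.0295,.025),(0,-.0295,.025),(0,.0215,.025),(0,-.0215,.025),(.06,.0215,.025),(.06,-.0215,.025)]:
    cv2.drawMarker(o,P(p,*q),(255,255,0),cv2.MARKER_CROSS,9,1)
cv2.imwrite('pics/o7.png',o)
E
```

```text
[ 0.51787669 -0.14861769  0.06876805] [6.66094607e-04 9.99998649e-01 4.01405658e-04 1.44823136e-03] 0.030461907686067092 [-0.52688274 -0.81685451 -1.65729248]
```

View pics/o7.png

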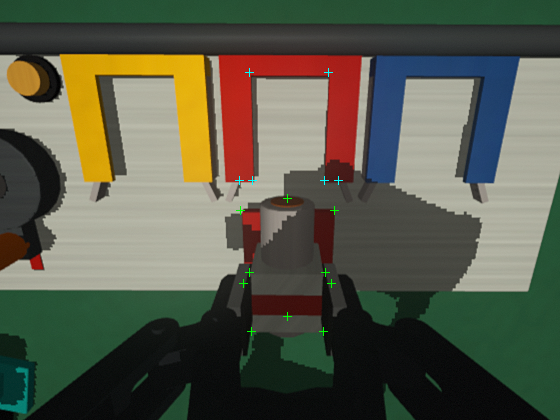

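>>> drive_tool(
  deltas=[
    {"linear": [-3,-0.6,-8],"twist": 0,"claw": 0},
    {"linear": [-3,-0.6,-12],"twist": 0,"claw": 0},
    {"linear": [-3,-0.6,-13.5],"twist": 0,"claw": 0},
    {"linear": [-3,-0.6,-14.5],"twist": 0,"claw": 0},
    {"linear": [-3,-0.6,-14.5],"twist": 0,"claw": 0},
    {"linear": [-3,-0.6,-14.5],"twist": 0,"claw": 0},
  ],
)

```text
clock: 11.53
position: [0.5132, -0.1488, 0.0542]
ee_rot: [0.0, 1.0, 0.0, -0.0]
contact_force: [-2.7, -0.5, 8.6]
width: 0.0307
gripper_force: 62.0
```

>>> drive_tool(
  deltas=[
    {"linear": [0,-0.4,0.7],"twist": 0,"claw": 0},
    {"linear": [8,-0.4,0.7],"twist": 0,"claw": 0},
    {"linear": [16,-0.4,0.7],"twist": 0,"claw": 0},
    {"linear": [24,-0.4,0.7],"twist": 0,"claw": 0},
    {"linear": [32,-0.4,0.7],"twist": 0,"claw": 0},
    {"linear": [39,-0.4,0.7],"twist": 0,"claw": 0},
    {"linear": [45,-0.4,0.7],"twist": 0,"claw": 0},
    {"linear": [50,-0.4,0.7],"twist": 0,"claw": 0},
    {"linear": [50,-0.4,0.7],"twist": 0,"claw": 0},
  ],
)

```text
clock: 12.28
position: [0.564, -0.15, 0.0544]
ee_rot: [0.001, 1.0, 0.001, -0.0]
contact_force: [-3.2, -1.4, 5.7]
width: 0.0304
gripper_force: 61.8
```

>>> drive_tool(
  deltas=[
    {"linear": [6,0,0.3],"twist": 0,"claw": 0},
    {"linear": [12,0,0.3],"twist": 0,"claw": 0},
    {"linear": [18,0,0.3],"twist": 0,"claw": 0},
    {"linear": [23,0,0.3],"twist": 0,"claw": 0},
    {"linear": [26,0,0.3],"twist": 0,"claw": 0},
    {"linear": [28,0,0.3],"twist": 0,"claw": 0},
    {"linear": [28,0,0.3],"twist": 0,"claw": 0},
  ],
)

```text
clock: 12.87
position: [0.5918, -0.1497, 0.0543]
ee_rot: [0.0, 1.0, 0.0, -0.0]
contact_force: [-4.0, -0.4, 5.3]
width: 0.0302
gripper_force: 61.7
```

>>> drive_tool(
  deltas=[
    {"linear": [1,0,0.2],"twist": 0,"claw": 0},
    {"linear": [2,0,0.2],"twist": 0,"claw": 0},
    {"linear": [3,0,0.2],"twist": 0,"claw": 0},
    {"linear": [4,0,0.2],"twist": 0,"claw": 0},
    {"linear": [4,0,0.2],"twist": 0,"claw": 0},
  ],
)

```text
clock: 13.28
position: [0.5945, -0.1495, 0.0544]
ee_rot: [0.0, 1.0, 0.0, -0.001]
contact_force: [-4.3, -0.7, 7.1]
width: 0.0309
gripper_force: 61.9
```

>>> drive_tool(
  deltas=[
    {"linear": [1.5,0,0],"twist": 0,"claw": 0},
    {"linear": [3,0,0],"twist": 0,"claw": 0},
    {"linear": [3,0,0],"twist": 0,"claw": 0},
    {"linear": [3,0,0],"twist": 0,"claw": 0},
  ],
)

```text
clock: 13.62
position: [0.5951, -0.1495, 0.0545]
ee_rot: [0.0, 1.0, 0.0, -0.004]
contact_force: [-9.4, -1.5, 11.3]
width: 0.0303
gripper_force: 62.4
```

Red is against the back stop. Releasing it and heading for blue.

>>> drive_tool(
  deltas=[
    {"linear": [-2,0,0],"twist": 0,"claw": 0},
    {"linear": [-2,0,0],"twist": 0,"claw": 1},
    {"linear": [-2,0,0],"twist": 0,"claw": 1},
    {"linear": [-2,0,0],"twist": 0,"claw": 1},
    {"linear": [-2,0,0],"twist": 0,"claw": 1},
    {"linear": [-2,0,40],"twist": 0,"claw": 1},
    {"linear": [-2,0,80],"twist": 0,"claw": 1},
    {"linear": [-2,0,110],"twist": 0,"claw": 1},
    {"linear": [-2,0,110],"twist": 0,"claw": 1},
    {"linear": [-2,0,110],"twist": 0,"claw": 1},
  ],
)

```text
clock: 14.45
position: [0.5984, -0.1497, 0.1663]
ee_rot: [0.001, 1.0, 0.0, 0.003]
contact_force: [0.4, -0.1, -0.3]
width: 0.0856
gripper_force: 0.0
```

```bash
python3 - <<'E'
from fit import *
c=cam('wrist');im=snap('wrist','w8.png');  s=sensors.get_state(); print(s['position'],s['contact_force'])
t=snap('top','t8.png')
def pad(im,n,c,rc):
    h=cv2.cvtColor(im,cv2.COLOR_RGB2HSV); m=cv2.inRange(h,(14,90,80),(24,255,255))
    k,l,st,ce=cv2.connectedComponentsWithStats(m)
    for i in range(1,k):
        if st[i,4]>20:
            X=ray(n,ce[i],.033,c); print(n,st[i],ce[i].round(1),X.round(4), 'bench',ray(n,ce[i],.023,c).round(4))
pad(im,'wrist',c,0); pad(t,'top',cam('top'),0)
o=np.hstack([cv2.resize(im,(400,300)),cv2.resize(t[130:310,120:360],(400,300))]);cv2.imwrite('pics/o8.png',o[:,:,::-1])
E
```

```text
[ 0.59687001 -0.14924448  0.16426938] [-0.68704207 -0.07932055  0.23133219]
wrist [ 148  164   91   77 3734] [194.2 196.1] [ 0.5986 -0.0678  0.033 ] bench [ 0.5957 -0.065   0.023 ]
wrist [114 170  21  20 336] [124.  179.3] [ 0.6139 -0.0079  0.033 ] bench [ 0.6115 -0.003   0.023 ]
wrist [277 246  20  12 182] [286.1 250.7] [ 0.5455 -0.1492  0.033 ] bench [ 0.5407 -0.1492  0.023 ]
top [152  99  15  16 214] [159.4 106.3] [0.7817 0.3456 0.033 ] bench [0.7859 0.3481 0.023 ]
top [215  99  16  17  66] [221.4 106.4] [0.7791 0.2046 0.033 ] bench [0.7833 0.2056 0.023 ]
top [241 140  21  21 222] [250.7 150.3] [0.6734 0.1391 0.033 ] bench [0.6765 0.1395 0.023 ]
top [ 89 146   9   9  64] [ 93.2 150.2] [0.6804 0.4906 0.033 ] bench [0.6835 0.4945 0.023 ]
top [325 170  35  32 295] [345.9 182.6] [ 0.5945 -0.0725  0.033 ] bench [ 0.5968 -0.0743  0.023 ]
top [310 173   9   9  67] [313.9 177.1] [ 0.6085 -0.0013  0.033 ] bench [ 0.611  -0.0023  0.023 ]
top [378 197   8   9  56] [381.5 201.3] [ 0.5501 -0.1497  0.033 ] bench [ 0.552  -0.1523  0.023 ]
top [ 10 207  25  87 982] [ 23.3 251.8] [0.4571 0.6281 0.033 ] bench [0.458  0.6334 0.023 ]
top [  0 208  17   7  62] [  7.6 211. ] [0.5466 0.668  0.033 ] bench [0.5484 0.6738 0.023 ]
top [301 215   7   7  44] [303.9 218. ] [0.5165 0.0244 0.033 ] bench [0.518  0.0236 0.023 ]
top [233 256   9  10  68] [236.7 260.4] [0.4275 0.1728 0.033 ] bench [0.428  0.1735 0.023 ]
top [156 264  10   9  72] [160.3 268. ] [0.4154 0.336  0.033 ] bench [0.4159 0.3384 0.023 ]
top [266 296  10  10  75] [270.5 300.2] [0.3416 0.1017 0.033 ] bench [0.3413 0.1017 0.023 ]
```

View pics/o8.png

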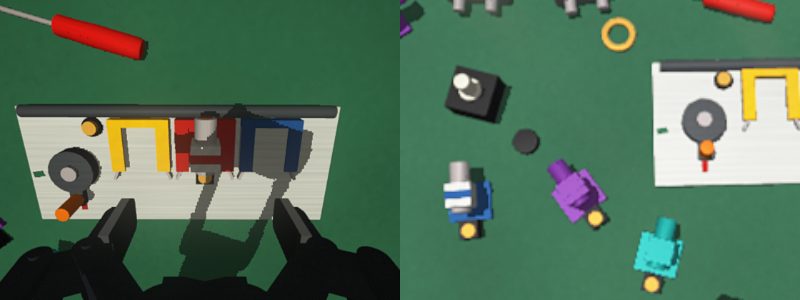

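Red is home: its pad measures (0.550,-0.150) and (0.5496,-0.149) is expected. Blue hasn't moved. Going to blue.

>>> drive_tool(
  deltas=[
    {"linear": [-11,40,0],"twist": 3.8,"claw": 1},
    {"linear": [-22,80,0],"twist": 3.8,"claw": 1},
    {"linear": [-34,120,0],"twist": 3.8,"claw": 1},
    {"linear": [-45,160,0],"twist": 3.8,"claw": 1},
    {"linear": [-56,200,0],"twist": 3.8,"claw": 1},
    {"linear": [-68,240,0],"twist": 3.8,"claw": 1},
    {"linear": [-79,280,0],"twist": 3.8,"claw": 1},
    {"linear": [-90,320,0],"twist": 3.8,"claw": 1},
    {"linear": [-102,360,0],"twist": 3.8,"claw": 1},
    {"linear": [-113,400,0],"twist": 3.8,"claw": 1},
    {"linear": [-124,440,0],"twist": 3.8,"claw": 1},
    {"linear": [-138,489,0],"twist": 3.8,"claw": 1},
  ],
)

```text
clock: 15.55
position: [0.4591, 0.3321, 0.1618]
ee_rot: [0.001, 0.999, 0.033, -0.002]
contact_force: [1.1, -0.5, 0.6]
width: 0.0854
gripper_force: 0.0
```

>>> drive_tool(
  deltas=[
    {"linear": [0,8,0],"twist": 0,"claw": 1},
    {"linear": [0,8,0],"twist": 0,"claw": 1},
    {"linear": [0,8,0],"twist": 0,"claw": 1},
    {"linear": [0,8,0],"twist": 0,"claw": 1},
  ],
)

```text
clock: 15.88
position: [0.4609, 0.3371, 0.1628]
ee_rot: [0.001, 0.999, 0.033, -0.001]
contact_force: [-0.3, 0.1, 0.5]
width: 0.0856
gripper_force: 0.0
```

```bash
python3 - <<'E'
from fit import *
c=cam('wrist');im=snap('wrist','w9.png');  s=sensors.get_state(); print(s['position'],s['ee_rot'])
h=cv2.cvtColor(im,cv2.COLOR_RGB2HSV)
m=cv2.inRange(h,(14,90,80),(24,255,255)); k,l,st,ce=cv2.connectedComponentsWithStats(m)
for i in range(1,k):
    if st[i,4]>50: print('pad',st[i],ce[i].round(1),ray('wrist',ce[i],.023,c).round(4))
m=cv2.inRange(h,(100,140,30),(125,255,255)); k,l,st,ce=cv2.connectedComponentsWithStats(m)
for i in range(1,k):
    if st[i,4]>200:
        print('blue',st[i],ce[i].round(1)); b=cv2.minAreaRect(np.argwhere(l==i)[:,::-1].astype(np.float32)); print([ray('wrist',q,.008,c).round(4)[:2] for q in cv2.boxPoints(b)])
E
```

```text
[0.46117509 0.33697401 0.16317007] [ 8.23189869e-04  9.99472049e-01  3.24720310e-02 -7.15496125e-04]
pad [272 236  20  13 219] [281.6 241.8] [0.4128 0.3387 0.023 ]
pad [446 241  18   8  64] [454.7 244.9] [0.4204 0.1737 0.023 ]
pad [495 312  19  16 240] [504.3 319.4] [0.3402 0.1031 0.023 ]
blue [ 252  169   59   51 1337] [282.2 198.3]
[array([0.4779, 0.3704]), array([0.4815, 0.3167]), array([0.4321, 0.3123]), array([0.4284, 0.3688])]
```

>>> drive_tool(
  deltas=[
    {"linear": [-1.5,3.5,-40],"twist": 0,"claw": 1},
    {"linear": [-1.5,3.5,-80],"twist": 0,"claw": 1},
    {"linear": [-1.5,3.5,-110],"twist": 0,"claw": 1},
    {"linear": [-1.5,3.5,-121],"twist": 0,"claw": 1},
    {"linear": [-1.5,3.5,-121],"twist": 0,"claw": 1},
    {"linear": [-1.5,3.5,-121],"twist": 0,"claw": 0},
    {"linear": [-1.5,3.5,-121],"twist": 0,"claw": 0},
    {"linear": [-1.5,3.5,-121],"twist": 0,"claw": 0},
    {"linear": [-1.5,3.5,-121],"twist": 0,"claw": 0},
    {"linear": [-1.5,3.5,-121],"twist": 0,"claw": 0},
    {"linear": [-1.5,3.5,-121],"twist": 0,"claw": 0},
  ],
)

```text
clock: 16.85
position: [0.4607, 0.3426, 0.0449]
ee_rot: [-0.0, 0.999, 0.033, 0.002]
contact_force: [0.7, -2.2, 4.4]
width: 0.0306
gripper_force: 59.4
```

>>> drive_tool(
  deltas=[
    {"linear": [0,0,35],"twist": 0,"claw": 0},
    {"linear": [0,0,70],"twist": 0,"claw": 0},
    {"linear": [0,0,100],"twist": 0,"claw": 0},
    {"linear": [4,-38,100],"twist": -3.7,"claw": 0},
    {"linear": [8,-76,100],"twist": -3.7,"claw": 0},
    {"linear": [12,-114,100],"twist": -3.7,"claw": 0},
    {"linear": [16,-152,100],"twist": -3.7,"claw": 0},
    {"linear": [20,-190,100],"twist": -3.7,"claw": 0},
    {"linear": [24,-228,100],"twist": -3.7,"claw": 0},
    {"linear": [28,-266,100],"twist": -3.7,"claw": 0},
    {"linear": [32,-304,100],"twist": -3.7,"claw": 0},
    {"linear": [36,-342,100],"twist": -3.7,"claw": 0},
  ],
)

```text
clock: 17.85
position: [0.4953, -0.0014, 0.1435]
ee_rot: [0.0, 1.0, 0.001, 0.0]
contact_force: [0.8, 0.5, -1.9]
width: 0.0308
gripper_force: 60.9
```

>>> drive_tool(
  deltas=[
    {"linear": [4,-38,0],"twist": 0,"claw": 0},
    {"linear": [7,-76,0],"twist": 0,"claw": 0},
    {"linear": [10,-114,0],"twist": 0,"claw": 0},
    {"linear": [13,-152,0],"twist": 0,"claw": 0},
    {"linear": [16,-190,0],"twist": 0,"claw": 0},
    {"linear": [18,-215,0],"twist": 0,"claw": 0},
    {"linear": [18,-233,0],"twist": 0,"claw": 0},
    {"linear": [18,-233,-30],"twist": 0,"claw": 0},
    {"linear": [18,-233,-60],"twist": 0,"claw": 0},
    {"linear": [18,-233,-70],"twist": 0,"claw": 0},
    {"linear": [18,-233,-70],"twist": 0,"claw": 0},
    {"linear": [18,-233,-70],"twist": 0,"claw": 0},
  ],
)

```text
clock: 18.85
position: [0.5137, -0.2325, 0.0732]
ee_rot: [-0.0, 1.0, 0.001, -0.0]
contact_force: [0.1, -0.3, -1.0]
width: 0.0307
gripper_force: 60.9
```

```bash
python3 - <<'E'
from fit import *
c=cam('wrist');im=snap('wrist','w10.png');  s=sensors.get_state(); print(s['position'],s['ee_rot'],s['contact_force'])
P=lambda p,a,b,z:tuple(int(round(v)) for v in proj('wrist',[p[0]+a,p[1]+b,z],c))
o=im[:,:,::-1].copy()
t=s['position']; p=[t[0]-.006,t[1]]; z0=t[2]-.0449
for q in[(.025,-.028,.008),(.025,.028,.008),(.046,0,.055),(-.011,.016,.072),(-.011,-.016,.072)]:
    cv2.drawMarker(o,P(p,q[0],q[1],q[2]+z0),(0,255,0),cv2.MARKER_CROSS,9,1)
p=[.5536,-.2343]
for q in [(0,.0215,.025),(0,-.0215,.025),(.06,.0215,.025),(.06,-.0215,.025)]:
    cv2.drawMarker(o,P(p,*q),(0,255,255),cv2.MARKER_CROSS,9,1)
cv2.imwrite('pics/o10.png',cv2.resize(o[:300,160:440],None,fx=2,fy=2))
E
```

```text
[ 0.51453481 -0.23298263  0.07423569] [6.00977528e-04 9.99998553e-01 1.31787171e-03 8.92052533e-04] [ 0.24461124 -0.0291242  -1.57293336]
```

View pics/o10.png

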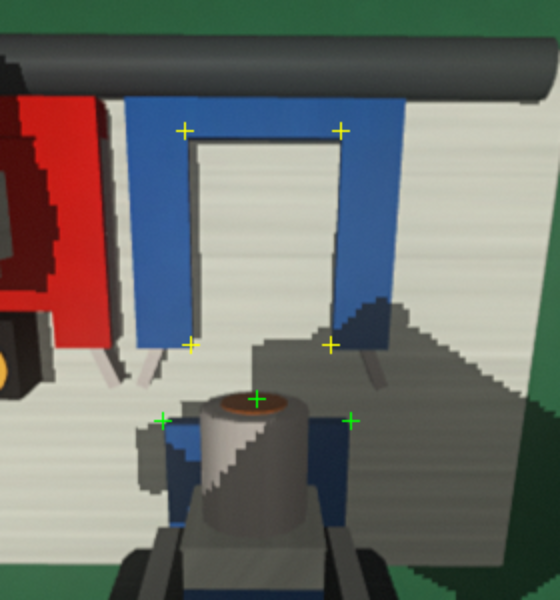

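Blue foot (168–349, 420) is square to the blue seat mouth (192–331, 345). Lowering it and sliding in.

>>> drive_tool(
  deltas=[
    {"linear": [-4,-1.3,-8],"twist": 0,"claw": 0},
    {"linear": [-4,-1.3,-15],"twist": 0,"claw": 0},
    {"linear": [-4,-1.3,-18],"twist": 0,"claw": 0},
    {"linear": [-4,-1.3,-19],"twist": 0,"claw": 0},
    {"linear": [-4,-1.3,-19],"twist": 0,"claw": 0},
    {"linear": [-4,-1.3,-19],"twist": 0,"claw": 0},
  ],
)

```text
clock: 19.4
position: [0.5094, -0.234, 0.0549]
ee_rot: [0.0, 1.0, 0.001, -0.0]
contact_force: [-2.9, 0.9, 6.1]
width: 0.0304
gripper_force: 61.8
```

>>> drive_tool(
  deltas=[
    {"linear": [0,-0.4,0.5],"twist": 0,"claw": 0},
    {"linear": [8,-0.4,0.5],"twist": 0,"claw": 0},
    {"linear": [16,-0.4,0.5],"twist": 0,"claw": 0},
    {"linear": [24,-0.4,0.5],"twist": 0,"claw": 0},
    {"linear": [32,-0.4,0.5],"twist": 0,"claw": 0},
    {"linear": [40,-0.4,0.5],"twist": 0,"claw": 0},
    {"linear": [48,-0.4,0.5],"twist": 0,"claw": 0},
    {"linear": [56,-0.4,0.6],"twist": 0,"claw": 0},
    {"linear": [63,-0.4,0.6],"twist": 0,"claw": 0},
    {"linear": [70,-0.4,0.6],"twist": 0,"claw": 0},
    {"linear": [76,-0.4,0.6],"twist": 0,"claw": 0},
    {"linear": [80,-0.4,0.6],"twist": 0,"claw": 0},
  ],
)

```text
clock: 20.4
position: [0.59, -0.235, 0.055]
ee_rot: [0.001, 1.0, 0.001, -0.0]
contact_force: [-5.8, -1.2, 3.0]
width: 0.0304
gripper_force: 61.5
```

>>> drive_tool(
  deltas=[
    {"linear": [2,0,0],"twist": 0,"claw": 0},
    {"linear": [4,0,0],"twist": 0,"claw": 0},
    {"linear": [4,0,0],"twist": 0,"claw": 0},
    {"linear": [4,0,0],"twist": 0,"claw": 0},
  ],
)

```text
clock: 20.73
position: [0.594, -0.235, 0.055]
ee_rot: [0.001, 1.0, 0.001, 0.0]
contact_force: [-2.8, -0.7, 4.5]
width: 0.0306
gripper_force: 61.8
```

>>> drive_tool(
  deltas=[
    {"linear": [2,0,0],"twist": 0,"claw": 0},
    {"linear": [4,0,0],"twist": 0,"claw": 0},
    {"linear": [4,0,0],"twist": 0,"claw": 0},
    {"linear": [4,0,0],"twist": 0,"claw": 0},
  ],
)

```text
clock: 21.07
position: [0.5949, -0.235, 0.0552]
ee_rot: [0.0, 1.0, 0.001, -0.003]
contact_force: [-8.6, -2.0, 10.2]
width: 0.0305
gripper_force: 62.4
```

>>> drive_tool(
  deltas=[
    {"linear": [-3,0,0],"twist": 0,"claw": 0},
    {"linear": [-3,0,0],"twist": 0,"claw": 1},
    {"linear": [-3,0,0],"twist": 0,"claw": 1},
    {"linear": [-3,0,0],"twist": 0,"claw": 1},
    {"linear": [-3,0,0],"twist": 0,"claw": 1},
    {"linear": [-3,0,40],"twist": 0,"claw": 1},
    {"linear": [-3,0,80],"twist": 0,"claw": 1},
    {"linear": [-3,0,110],"twist": 0,"claw": 1},
    {"linear": [-35,50,110],"twist": 0,"claw": 1},
    {"linear": [-70,100,110],"twist": 0,"claw": 1},
    {"linear": [-100,150,110],"twist": 0,"claw": 1},
    {"linear": [-100,150,110],"twist": 0,"claw": 1},
  ],
)

```text
clock: 22.07
position: [0.5033, -0.0933, 0.1646]
ee_rot: [-0.0, 1.0, 0.001, 0.0]
contact_force: [-1.4, 0.6, 0.2]
width: 0.0853
gripper_force: 0.0
```

```bash
cat > pads.py <<'E'
from fit import *
def pads():
    for n in('wrist','top'):
        c=cam(n); im=snap(n,f'p_{n}_{sensors.get_state()["clock"]:.2f}.png'); h=cv2.cvtColor(im,cv2.COLOR_RGB2HSV)
        m=cv2.inRange(h,(14,90,80),(24,255,255)); k,l,st,ce=cv2.connectedComponentsWithStats(m)
        for i in range(1,k):
            X=ray(n,ce[i],.033,c)
            if st[i,4]>20 and (abs(X[0]-.55)<.03 and X[1]<-.1 or abs(X[0]-.61)<.02 and abs(X[1])<.03): print(n,st[i],X.round(4))
E
python3 - <<'E'
from pads import *
pads()
from pin import pin; pin(); s=sensors.get_state(); print(s['position'],s['clock'])
E
```

```text
wrist [163  53  24  25 474] [ 0.6099 -0.0055  0.033 ]
wrist [343 134  23  23 409] [ 0.5482 -0.1497  0.033 ]
wrist [446 135  23  22 399] [ 0.548  -0.2355  0.033 ]
top [310 173   9   9  66] [ 0.6087 -0.0012  0.033 ]
angle -0.0799999999999998 blob [128 171  39  31 788] [146.92258883 185.80837563] pred [147.34360725 190.25697372]
[ 0.50232569 -0.09209768  0.16483858] 22.2167
```

Both are home, with matching x in the wrist view. Now I grip the pin and turn the collar, rotating the tool along with it.

>>> drive_tool(
  deltas=[
    {"linear": [3,40,0],"twist": 7,"claw": 0.5},
    {"linear": [6,80,0],"twist": 14,"claw": 0.5},
    {"linear": [9,119.5,0],"twist": 21,"claw": 0.5},
    {"linear": [9.3,119.5,0],"twist": 25,"claw": 0.5},
    {"linear": [9.3,119.5,-40],"twist": 25,"claw": 0.5},
    {"linear": [9.3,119.5,-80],"twist": 25,"claw": 0.5},
    {"linear": [9.3,119.5,-115],"twist": 25,"claw": 0.5},
    {"linear": [9.3,119.5,-128],"twist": 25,"claw": 0.5},
    {"linear": [9.3,119.5,-128],"twist": 25,"claw": 0.5},
    {"linear": [9.3,119.5,-128],"twist": 25,"claw": 0.5},
  ],
)

```text
clock: 23.05
position: [0.5144, 0.0243, 0.036]
ee_rot: [0.0, 0.976, 0.217, -0.0]
contact_force: [-0.2, 0.4, 0.8]
width: 0.0425
gripper_force: 0.0
```

>>> drive_tool(
  deltas=[
    {"linear": [0,0,0],"twist": 0,"claw": 0.15},
    {"linear": [0,0,0],"twist": 0,"claw": 0.15},
    {"linear": [0,0,0],"twist": 0,"claw": 0.15},
    {"linear": [0,0,0],"twist": 0,"claw": 0.15},
    {"linear": [0,0,0],"twist": 0,"claw": 0.15},
  ],
  squeeze=25,
)

```text
clock: 23.47
position: [0.5136, 0.0281, 0.0384]
ee_rot: [-0.003, 0.976, 0.216, 0.001]
contact_force: [-2.2, 11.0, 0.8]
width: 0.0178
gripper_force: 25.1
```

```bash
python3 - <<'E'
import numpy as np
a0=.02
for i in range(1,13):
    a=a0+i*1.43/12; print(i,(42*np.array([np.cos(a0)-np.cos(a),np.sin(a)-np.sin(a0)])).round(1),-round(np.degrees(a-a0),1))
E
```

```text
1 [0.4 5. ] -6.8
2 [1.4 9.9] -13.7
3 [ 2.9 14.6] -20.5
4 [ 5.1 19.2] -27.3
5 [ 7.7 23.4] -34.1
6 [10.8 27.3] -41.0
7 [14.4 30.8] -47.8
8 [18.4 33.9] -54.6
9 [22.7 36.4] -61.4
10 [27.2 38.5] -68.3
11 [32. 40.] -75.1
12 [36.9 40.9] -81.9
```

>>> drive_tool(
  deltas=[
    {"linear": [-0.6,8,0],"twist": -6.8,"claw": 0},
    {"linear": [0.4,12.9,0],"twist": -13.7,"claw": 0},
    {"linear": [1.9,17.6,0],"twist": -20.5,"claw": 0},
    {"linear": [4.1,22.2,0],"twist": -27.3,"claw": 0},
    {"linear": [6.7,26.4,0],"twist": -34.1,"claw": 0},
    {"linear": [9.8,30.3,0],"twist": -41,"claw": 0},
  ],
)

```text
clock: 23.97
position: [0.5241, 0.0537, 0.0383]
ee_rot: [0.001, 0.99, -0.14, 0.002]
contact_force: [-1.0, -6.1, 0.0]
width: 0.0174
gripper_force: 25.0
```

>>> drive_tool(
  deltas=[
    {"linear": [3.6,3.5,0],"twist": -6.8,"claw": 0},
    {"linear": [7.6,6.6,0],"twist": -13.6,"claw": 0},
    {"linear": [11.9,9.1,0],"twist": -20.4,"claw": 0},
    {"linear": [16.4,11.2,0],"twist": -27.3,"claw": 0},
    {"linear": [21.2,12.7,0],"twist": -34.1,"claw": 0},
    {"linear": [26.1,13.6,0],"twist": -40,"claw": 0},
    {"linear": [26.1,13.6,0],"twist": -40,"claw": 0},
    {"linear": [26.1,13.6,0],"twist": -40,"claw": 0},
  ],
)

```text
clock: 24.63
position: [0.5475, 0.0657, 0.0382]
ee_rot: [0.003, 0.884, -0.468, -0.0]
contact_force: [-5.5, -9.3, 4.7]
width: 0.0178
gripper_force: 25.5
```

```bash
python3 - <<'E'
from pin import *
pin(); s=sensors.get_state(); print(s['position'],s['contact_force'],s['qpos'][5])
E
```

```text
angle 1.4100000000000015 blob [ 267  247   40   71 2340] [286.70769231 283.03846154] pred [286.1188015  284.16046337]
[0.54748727 0.06570455 0.03823978] [-6.30208306 -9.364165    4.27526346] 2.545056602922483
```

>>> drive_tool(
  deltas=[
    {"linear": [3,2,0],"twist": 0,"claw": 0},
    {"linear": [3,2,0],"twist": 0,"claw": 0},
    {"linear": [3,2,0],"twist": 0,"claw": 0},
  ],
)

```text
clock: 24.93
position: [0.5476, 0.0659, 0.0381]
ee_rot: [0.006, 0.884, -0.467, -0.002]
contact_force: [-10.7, -13.9, 7.5]
width: 0.0178
gripper_force: 26.0
```

>>> drive_tool(
  deltas=[
    {"linear": [0,0,0],"twist": 0,"claw": 0.5},
    {"linear": [0,0,0],"twist": 0,"claw": 0.5},
    {"linear": [0,0,0],"twist": 0,"claw": 0.5},
    {"linear": [0,0,0],"twist": 0,"claw": 0.5},
  ],
)

```text
clock: 25.27
position: [0.5535, 0.071, 0.0377]
ee_rot: [-0.001, 0.883, -0.469, 0.001]
contact_force: [-1.0, -0.8, -0.4]
width: 0.0426
gripper_force: 0.0
```

```bash
python3 - <<'E'
from pin import *
pin(); s=sensors.get_state(); print(s['position'],s['contact_force'],s['qpos'][5])
E
```

```text
angle 1.4000000000000015 blob [ 284  246   41   71 2366] [303.02747253 281.76796281] pred [302.86373763 283.17362898]
[0.55316392 0.07108157 0.03737946] [-0.00970692 -0.1514239  -0.70997217] 2.5487200906313374
```

Collar locked at 1.40, against the stop. On to the probe.

>>> drive_tool(
  deltas=[
    {"linear": [0,0,40],"twist": 0,"claw": 0.5},
    {"linear": [0,0,80],"twist": 7,"claw": 0.6},
    {"linear": [0,0,120],"twist": 14,"claw": 0.6},
    {"linear": [5,20,140],"twist": 21,"claw": 0.6},
    {"linear": [10,60,140],"twist": 28,"claw": 0.6},
    {"linear": [17,100,140],"twist": 35,"claw": 0.6},
    {"linear": [23,140,140],"twist": 42,"claw": 0.6},
    {"linear": [29,180,140],"twist": 49,"claw": 0.6},
    {"linear": [35,220,140],"twist": 56,"claw": 0.6},
    {"linear": [41,258,140],"twist": 56,"claw": 0.6},
    {"linear": [41,258,140],"twist": 56,"claw": 0.6},
    {"linear": [41,258,140],"twist": 56,"claw": 0.6},
  ],
)

```text
clock: 26.32
position: [0.5929, 0.3313, 0.1759]
ee_rot: [0.0, 1.0, 0.003, -0.0]
contact_force: [0.1, -0.7, -0.6]
width: 0.0511
gripper_force: 0.0
```

```bash
python3 - <<'E'
from pads import *
pads()
c=cam('wrist');im=snap('wrist','w12.png');  s=sensors.get_state(); print(s['position'],s['ee_rot'],s['clock'])
h=cv2.cvtColor(im,cv2.COLOR_RGB2HSV); m=cv2.inRange(h,(0,0,140),(180,60,255)); k,l,st,ce=cv2.connectedComponentsWithStats(m)
for i in range(1,k):
    if st[i,4]>100: print(st[i],ce[i].round(1))
print([proj('wrist',[.5945,.3295,z],c).round(1) for z in(.055,.063,.108)])
t=cv2.imread('pics/top0.png'); 
E
```

```text
top [310 173   9   9  66] [ 0.6087 -0.0012  0.033 ]
top [378 197   9  10  65] [ 0.5499 -0.151   0.033 ]
top [416 197   9   9  64] [ 0.5494 -0.2366  0.033 ]
[0.592932   0.32773056 0.17648633] [ 5.02175293e-04  9.99999610e-01  6.73191480e-04 -2.71399094e-04] 26.4667
[ 223    0  111   21 1992] [280.2   8.6]
[ 421    0  110   29 2280] [468.2  10.6]
[242  23  18  25 420] [250.4  35.5]
[481  23  20  27 440] [490.4  36.7]
[295  25  19  26 427] [304.   37.7]
[427  31  19  27 444] [436.1  44.4]
[ 497  140   63  157 5887] [534.3 231.5]
[269 184  25  10 136] [280.4 188.1]
[array([285.4, 197.7]), array([285.4, 200.5]), array([285.2, 219.5])]
```

>>> drive_tool(
  deltas=[
    {"linear": [1.6,1.5,-40],"twist": 0,"claw": 0.6},
    {"linear": [1.6,1.5,-80],"twist": 0,"claw": 0.6},
    {"linear": [1.6,1.5,-105],"twist": 0,"claw": 0.6},
    {"linear": [1.6,1.5,-118],"twist": 0,"claw": 0.6},
    {"linear": [1.6,1.5,-118],"twist": 0,"claw": 0.6},
    {"linear": [1.6,1.5,-118],"twist": 0,"claw": 0.6},
    {"linear": [1.6,1.5,-118],"twist": 0,"claw": 0},
    {"linear": [1.6,1.5,-118],"twist": 0,"claw": 0},
    {"linear": [1.6,1.5,-118],"twist": 0,"claw": 0},
    {"linear": [1.6,1.5,-118],"twist": 0,"claw": 0},
    {"linear": [1.6,1.5,-118],"twist": 0,"claw": 0},
    {"linear": [1.6,1.5,-118],"twist": 0,"claw": 0},
  ],
  squeeze=40,
)

```text
clock: 27.47
position: [0.5961, 0.3305, 0.0607]
ee_rot: [-0.0, 1.0, 0.001, 0.002]
contact_force: [-0.6, -0.1, 6.4]
width: 0.0189
gripper_force: 39.0
```

>>> drive_tool(
  deltas=[
    {"linear": [0,0,20],"twist": 0,"claw": 0},
    {"linear": [0,0,45],"twist": 0,"claw": 0},
    {"linear": [0,0,75],"twist": 0,"claw": 0},
    {"linear": [0,0,90],"twist": 0,"claw": 0},
    {"linear": [0,0,90],"twist": 0,"claw": 0},
    {"linear": [0,0,90],"twist": 0,"claw": 0},
    {"linear": [0,0,90],"twist": 0,"claw": 0},
  ],
)

```text
clock: 28.05
position: [0.5937, 0.33, 0.1472]
ee_rot: [0.001, 1.0, 0.001, -0.001]
contact_force: [-0.2, -0.1, -1.0]
width: 0.019
gripper_force: 39.2
```

```bash
python3 - <<'E'
from h import *
c=cam('wrist');a=snap('wrist','w13.png');  s=sensors.get_state(); p=s['position'];print(p,s['ee_rot'],s['width'],s['contact_force'])
b=snap('side','s13.png'); o=a[:,:,::-1].copy(); q=b[:,:,::-1].copy()
for z in(.0,.05,.058,.103):
    X=p+[-.001,0,z-.0557]
    cv2.drawMarker(o,tuple(int(round(v)) for v in proj('wrist',X,c)),(0,255,0),cv2.MARKER_CROSS,5,1)
    u=proj('side',X); 
    if z in(0,.05): cv2.drawMarker(q,tuple(int(round(v)) for v in u),(0,255,0),cv2.MARKER_CROSS,3,1)
u=u.astype(int)
cv2.imwrite('pics/o13.png',np.hstack([cv2.resize(o[130:330,200:370],(425,500)),cv2.resize(q[u[1]-30:u[1]+50,u[0]-28:u[0]+28],(350,500),interpolation=cv2.INTER_NEAREST)]))
E
```

```text
[0.59346987 0.32982946 0.14658227] [ 7.59597772e-04  9.99997695e-01  1.03707322e-03 -1.71968279e-03] 0.01900252542172348 [ 0.51155624  0.36415462 -0.29789019]
```

View pics/o13.png

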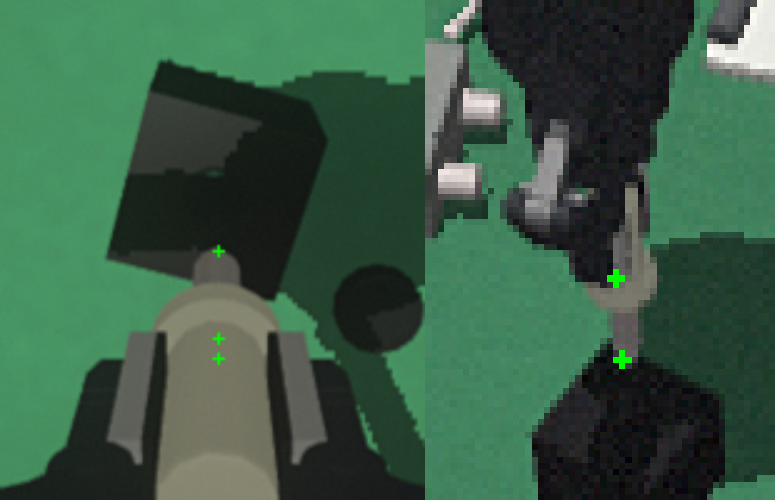

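The probe is held upright (flange at 217,320 and tip at about 217,253 in the crop), as predicted. Moving to the stud.

>>> drive_tool(
  deltas=[
    {"linear": [2,-38,0],"twist": 0,"claw": 0},
    {"linear": [4,-76,0],"twist": 0,"claw": 0},
    {"linear": [6,-114,0],"twist": 0,"claw": 0},
    {"linear": [8,-152,0],"twist": 0,"claw": 0},
    {"linear": [10,-190,0],"twist": 0,"claw": 0},
    {"linear": [12,-228,0],"twist": 0,"claw": 0},
    {"linear": [14,-266,0],"twist": 0,"claw": 0},
    {"linear": [16,-304,0],"twist": 0,"claw": 0},
    {"linear": [18.5,-332,0],"twist": 0,"claw": 0},
    {"linear": [18.5,-332,-30],"twist": 0,"claw": 0},
    {"linear": [18.5,-332,-55],"twist": 0,"claw": 0},
    {"linear": [18.5,-332,-58],"twist": 0,"claw": 0},
  ],
)

```text
clock: 29.15
position: [0.6089, -0.0022, 0.0849]
ee_rot: [-0.001, 1.0, 0.0, -0.006]
contact_force: [-1.1, 0.2, -0.4]
width: 0.0188
gripper_force: 39.4
```

>>> drive_tool(
  deltas=[
    {"linear": [0,0,0],"twist": 0,"claw": 0},
    {"linear": [0,0,0],"twist": 0,"claw": 0},
    {"linear": [0,0,0],"twist": 0,"claw": 0},
  ],
)

```text
clock: 29.4
position: [0.6144, -0.0013, 0.0918]
ee_rot: [0.0, 1.0, 0.001, 0.001]
contact_force: [1.2, 0.5, -0.9]
width: 0.019
gripper_force: 39.4
```

>>> drive_tool(
  deltas=[
    {"linear": [-2,-1,-6],"twist": 0,"claw": 0},
    {"linear": [-2,-1,-10],"twist": 0,"claw": 0},
    {"linear": [-2,-1,-12],"twist": 0,"claw": 0},
    {"linear": [-2,-1,-13],"twist": 0,"claw": 0},
    {"linear": [-2,-1,-14],"twist": 0,"claw": 0},
    {"linear": [-2,-1,-15],"twist": 0,"claw": 0},
    {"linear": [-2,-1,-16],"twist": 0,"claw": 0},
    {"linear": [-2,-1,-16],"twist": 0,"claw": 0},
    {"linear": [-2,-1,-16],"twist": 0,"claw": 0},
  ],
)

```text
clock: 30.15
position: [0.6117, -0.0026, 0.0771]
ee_rot: [0.0, 1.0, 0.001, 0.001]
contact_force: [-3.0, -0.2, 12.0]
width: 0.0187
gripper_force: 40.9
```

>>> drive_tool(
  deltas=[
    {"linear": [0,0,30],"twist": 0,"claw": 0},
    {"linear": [-15,0,60],"twist": 0,"claw": 0},
    {"linear": [-40,-20,60],"twist": 0,"claw": 0},
    {"linear": [-61.5,-50,60],"twist": 0,"claw": 0},
    {"linear": [-61.5,-85,60],"twist": 0,"claw": 0},
    {"linear": [-61.5,-120,60],"twist": 0,"claw": 0},
    {"linear": [-61.5,-147.5,60],"twist": 0,"claw": 0},
    {"linear": [-61.5,-147.5,40],"twist": 0,"claw": 0},
    {"linear": [-61.5,-147.5,24],"twist": 0,"claw": 0},
    {"linear": [-61.5,-147.5,22],"twist": 0,"claw": 0},
    {"linear": [-61.5,-147.5,22],"twist": 0,"claw": 0},
    {"linear": [-61.5,-147.5,22],"twist": 0,"claw": 0},
  ],
)

```text
clock: 31.15
position: [0.5502, -0.1501, 0.0971]
ee_rot: [0.0, 1.0, 0.001, 0.0]
contact_force: [0.2, 0.2, 0.1]
width: 0.0192
gripper_force: 39.5
```

```bash
python3 - <<'E'
from h import *
s=sensors.get_state(); p=s['position'];c=cam('wrist');a=snap('wrist','w14.png');print(p,s['contact_force'],'tip',proj('wrist',p-[.0005,0,.0551],c))
h=cv2.cvtColor(a,cv2.COLOR_RGB2HSV); m=cv2.inRange(h,(14,90,60),(24,255,255)); k,l,st,ce=cv2.connectedComponentsWithStats(m)
for i in range(1,k):
    if st[i,4]>50: print(st[i],ce[i].round(1),ray('wrist',ce[i],.033,c).round(4))
E
```

```text
[ 0.55020631 -0.1501188   0.09710961] [0.17996515 0.21632981 0.10299138] tip [286.91247632 229.5406013 ]
[  97  113  126  105 6754] [161.4 157.1] [ 0.5964 -0.0686  0.033 ]
[ 52 118  33  29 751] [ 67.6 131.5] [ 0.6125 -0.0112  0.033 ]
[398 215  26  25 499] [410.3 227.1] [ 0.5481 -0.2358  0.033 ]
[274 219  26  17 332] [286.7 225.6] [ 0.549 -0.15   0.033]
```

Aligned. Touching the red pad, which should make contact about 9 mm down.

>>> drive_tool(
  deltas=[
    {"linear": [0,0,-4],"twist": 0,"claw": 0},
    {"linear": [0,0,-7],"twist": 0,"claw": 0},
    {"linear": [0,0,-8.5],"twist": 0,"claw": 0},
    {"linear": [0,0,-9.5],"twist": 0,"claw": 0},
    {"linear": [0,0,-10.5],"twist": 0,"claw": 0},
    {"linear": [0,0,-11],"twist": 0,"claw": 0},
    {"linear": [0,0,-11],"twist": 0,"claw": 0},
    {"linear": [0,0,-11],"twist": 0,"claw": 0},
  ],
)

```text
clock: 31.87
position: [0.5499, -0.1501, 0.0875]
ee_rot: [0.0, 1.0, 0.001, 0.0]
contact_force: [-2.3, 1.0, 10.5]
width: 0.019
gripper_force: 40.6
```

>>> drive_tool(
  deltas=[
    {"linear": [0,0,25],"twist": 0,"claw": 0},
    {"linear": [-1,0,50],"twist": 0,"claw": 0},
    {"linear": [-1,-35,50],"twist": 0,"claw": 0},
    {"linear": [-1,-70,50],"twist": 0,"claw": 0},
    {"linear": [-1,-85.2,50],"twist": 0,"claw": 0},
    {"linear": [-1,-85.2,30],"twist": 0,"claw": 0},
    {"linear": [-1,-85.2,12],"twist": 0,"claw": 0},
    {"linear": [-1,-85.2,6],"twist": 0,"claw": 0},
    {"linear": [-1,-85.2,3],"twist": 0,"claw": 0},
    {"linear": [-1,-85.2,1],"twist": 0,"claw": 0},
    {"linear": [-1,-85.2,0],"twist": 0,"claw": 0},
    {"linear": [-1,-85.2,0],"twist": 0,"claw": 0},
  ],
)

```text
clock: 32.87
position: [0.5476, -0.2346, 0.0874]
ee_rot: [-0.0, 1.0, 0.001, -0.001]
contact_force: [-5.3, 0.2, 8.2]
width: 0.0191
gripper_force: 40.6
```

>>> drive_tool(
  deltas=[
    {"linear": [0,0,-0.5],"twist": 0,"claw": 0},
    {"linear": [0,0,-0.5],"twist": 0,"claw": 0},
  ],
)

```text
clock: 33.03
position: [0.5476, -0.2346, 0.0873]
ee_rot: [-0.0, 1.0, 0.002, -0.001]
contact_force: [-5.1, 1.7, 9.8]
width: 0.0185
gripper_force: 40.7
```

All contacts made. Returning the probe.

>>> drive_tool(
  deltas=[
    {"linear": [-2,0,35],"twist": 0,"claw": 0},
    {"linear": [-5,0,68],"twist": 0,"claw": 0},
    {"linear": [0,38,68],"twist": 0,"claw": 0},
    {"linear": [4,76,68],"twist": 0,"claw": 0},
    {"linear": [8,114,68],"twist": 0,"claw": 0},
    {"linear": [12,152,68],"twist": 0,"claw": 0},
    {"linear": [16,190,68],"twist": 0,"claw": 0},
    {"linear": [20,228,68],"twist": 0,"claw": 0},
    {"linear": [24,266,68],"twist": 0,"claw": 0},
    {"linear": [28,304,68],"twist": 0,"claw": 0},
    {"linear": [32,342,68],"twist": 0,"claw": 0},
    {"linear": [34,380,68],"twist": 0,"claw": 0},
  ],
)

```text
clock: 34.03
position: [0.5833, 0.1471, 0.1541]
ee_rot: [-0.0, 1.0, 0.001, 0.001]
contact_force: [0.4, -0.2, -1.2]
width: 0.0189
gripper_force: 39.6
```

>>> drive_tool(
  deltas=[
    {"linear": [3,38,0],"twist": 0,"claw": 0},
    {"linear": [6,76,0],"twist": 0,"claw": 0},
    {"linear": [8,114,0],"twist": 0,"claw": 0},
    {"linear": [10,152,0],"twist": 0,"claw": 0},
    {"linear": [11,185,0],"twist": 0,"claw": 0},
    {"linear": [11,185,0],"twist": 0,"claw": 0},
    {"linear": [11,185,0],"twist": 0,"claw": 0},
    {"linear": [11,185,0],"twist": 0,"claw": 0},
    {"linear": [11,185,0],"twist": 0,"claw": 0},
  ],
)

```text
clock: 34.78
position: [0.5937, 0.3286, 0.1534]
ee_rot: [0.0, 1.0, 0.001, 0.0]
contact_force: [-0.1, -0.7, -1.3]
width: 0.0191
gripper_force: 39.6
```

```bash
python3 - <<'E'
from h import *
s=sensors.get_state(); print(s['position'],s['contact_force'])
c=cam('wrist');a=snap('wrist','w15.png'); b=cv2.imread('pics/w13.png')
E
```

```text
[0.59368134 0.32859059 0.15339418] [-0.09190252 -0.6943683  -1.32849594]
```

>>> drive_tool(
  deltas=[
    {"linear": [0.3,1.2,0],"twist": 0,"claw": 0},
    {"linear": [0.3,1.2,-20],"twist": 0,"claw": 0},
    {"linear": [0.3,1.2,-36],"twist": 0,"claw": 0},
    {"linear": [0.3,1.2,-44],"twist": 0,"claw": 0},
    {"linear": [0.3,1.2,-52],"twist": 0,"claw": 0},
    {"linear": [0.3,1.2,-58],"twist": 0,"claw": 0},
    {"linear": [0.3,1.2,-58],"twist": 0,"claw": 0},
    {"linear": [0.3,1.2,-58],"twist": 0,"claw": 0},
  ],
)

```text
clock: 35.5
position: [0.5943, 0.3307, 0.0953]
ee_rot: [-0.0, 1.0, 0.001, 0.0]
contact_force: [0.2, 0.3, -1.0]
width: 0.0189
gripper_force: 39.6
```

>>> drive_tool(
  deltas=[
    {"linear": [0,0,-10],"twist": 0,"claw": 0},
    {"linear": [0,0,-20],"twist": 0,"claw": 0},
    {"linear": [0,0,-28],"twist": 0,"claw": 0},
    {"linear": [0,0,-32],"twist": 0,"claw": 0},
    {"linear": [0,0,-34],"twist": 0,"claw": 0},
    {"linear": [0,0,-35.5],"twist": 0,"claw": 0},
    {"linear": [0,0,-35.5],"twist": 0,"claw": 0},
    {"linear": [0,0,-35.5],"twist": 0,"claw": 0},
  ],
)

```text
clock: 36.17
position: [0.5932, 0.3305, 0.0607]
ee_rot: [0.0, 1.0, 0.001, -0.001]
contact_force: [-3.3, -1.5, 7.6]
width: 0.0192
gripper_force: 40.5
```

Seated, with 7.6 N on the flange. Releasing and backing off.

>>> drive_tool(
  deltas=[
    {"linear": [0,0,0],"twist": 0,"claw": 0.6},
    {"linear": [0,0,0],"twist": 0,"claw": 0.6},
    {"linear": [0,0,0],"twist": 0,"claw": 0.6},
    {"linear": [0,0,0],"twist": 0,"claw": 0.6},
    {"linear": [0,0,20],"twist": 0,"claw": 0.6},
    {"linear": [0,0,50],"twist": 0,"claw": 0.6},
    {"linear": [0,0,90],"twist": 0,"claw": 0.6},
    {"linear": [0,0,130],"twist": 0,"claw": 0.6},
    {"linear": [-40,0,150],"twist": 0,"claw": 0.6},
    {"linear": [-80,0,150],"twist": 0,"claw": 0.6},
    {"linear": [-80,0,150],"twist": 0,"claw": 0.6},
    {"linear": [-80,0,150],"twist": 0,"claw": 0.6},
  ],
)

```text
clock: 37.17
position: [0.5116, 0.3307, 0.2102]
ee_rot: [0.0, 1.0, 0.002, -0.0]
contact_force: [1.2, -0.5, 0.8]
width: 0.0513
gripper_force: 0.0
```

```bash
python3 - <<'E'
from pads import *
pads(); s=sensors.get_state(); print(s['position'],s['contact_force'])
c=cam('wrist'); a=snap('wrist','w16.png'); b=snap('side','s16.png'); s0=cv2.imread('pics/side0.png')[:,:,::-1]
d=np.abs(b.astype(int)-s0).sum(2)
for n,X in dict(probe=[.5945,.3295,.1],cap=[.5334,.2661,.012],ring=[.681,.1389,.01]).items():
    u,v=proj('side',X).round().astype(int); print(n,d[v-7:v+8,u-7:u+8].mean().round(1))
h=cv2.cvtColor(b,cv2.COLOR_RGB2HSV); m=cv2.inRange(h,(5,180,60),(16,255,255)); k,l,st,ce=cv2.connectedComponentsWithStats(m)
print([ (st[i].tolist(),ce[i].round(1)) for i in range(1,k) if st[i,4]>20])
for a in(1.25,1.3,1.4): print(a,proj('side',[.5536-.042*np.cos(a),.0266+.042*np.sin(a),.045]))
E
```

```text
top [310 173   9   9  67] [ 0.6088 -0.0013  0.033 ]
top [378 197   9  10  66] [ 0.55   -0.1509  0.033 ]
top [416 197   9   9  66] [ 0.5493 -0.2362  0.033 ]
[0.51451161 0.33093678 0.20962507] [ 0.58943705 -0.88459474 -0.9784141 ]
probe 56.9
cap 61.0
ring 60.4
[([231, 128, 4, 11, 31], array([232.6, 133.2])), ([284, 207, 6, 13, 57], array([286.5, 214.3]))]
1.25 [288.37879602 212.88856998]
1.3 [287.65469179 212.90132118]
1.4 [286.20708291 212.8482426 ]
```

```bash
python3 - <<'E'
from h import *
for f in('side0','s16'):
    im=cv2.imread(f'pics/{f}.png'); u,v=proj('side',[.5945,.3295,.09]).astype(int)
    r=im[v-16:v+16,u-14:u+14]; h=cv2.cvtColor(r,cv2.COLOR_BGR2HSV); m=cv2.inRange(h,(0,0,80),(180,80,255))
    k,l,st,ce=cv2.connectedComponentsWithStats(m); print(f,[(st[i].tolist(),ce[i].round(1)) for i in range(1,k) if st[i,4]>15])
c=cam('wrist'); im=cv2.imread('pics/w16.png'); h=cv2.cvtColor(im,cv2.COLOR_BGR2HSV); m=cv2.inRange(h,(0,0,110),(40,70,255))
k,l,st,ce=cv2.connectedComponentsWithStats(m); e=[proj('wrist',[.5945,.3295,z],c).round(0) for z in(.063,.108)]; print(e,[(st[i].tolist(),ce[i].round(0)) for i in range(1,k) if st[i,4]>100 and np.hypot(*(ce[i]-e[1]))<60])
for f in('side0','s16'):
    im=cv2.imread(f'pics/{f}.png'); print(f,[np.percentile(im[int(v)-3:int(v)+4,int(u)-3:int(u)+4].mean(2),50) for u,v in[proj('side',[.5334,.2661,.012])]])
E
```

```text
side0 [([10, 10, 12, 21, 178], array([15.2, 20.8]))]
s16 [([11, 11, 12, 20, 176], array([16.2, 21.1]))]
[array([289., 101.]), array([289., 103.])] [([270, 87, 34, 36, 948], array([286., 104.]))]
side0 [np.float64(36.666666666666664)]
s16 [np.float64(22.666666666666668)]
```

The probe blob has the same place and height as at the start, the cap is still in place, and the collar and sensors are confirmed. Handing in.

```bash
python3 -c "
from rig import manip; print(manip.sign_off())"
```

```text
the job is handed in; nothing more can be done
None
```

The job is handed in: red and blue are home (no yellow on the bench), the collar is locked, the stud, red pad and blue pad were touched in order, and the probe is back upright in its holder; the hand-in gave no verdict, and these rest on my own force and camera readings.

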